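Free the batch tray, fill it and set the batch counter

TASK

Loosen both wing nuts that pin the blue tray, fully (one of them has a reverse thread, so feel which way each gives), then slide the still empty tray along the deck, without lifting it, until it sits squarely inside the green outline. Then lay all the black moulded handles flat on the tray's floor, none on top of another, and set the counter's dial to their number, one click for each from its zero stop. Leave the white test moulding and the other things where they are.

Things in the scene. Friction and masses are not known exactly. Their poses are not given: they have to be found in the camera images.
- lane: aluminium slide deck fixed to the table, 170 (x) x 520 (y) x 6 mm; origin under its centre at table height. The tray slides on it along its y axis. A yellow painted outline (hold station) lies centred at y = -130 mm, a green one (load station) at y = +130 mm; each is 164 x 244 mm and so leaves about 10 mm round the tray
- load_mark (a point): centre of the green outline, on the deck's top (the tray's origin belongs here); axes as the deck's
- tray: loose blue tray, 0.5 kg, 140 (x) x 220 (y) mm, walls 40 mm high, floor and walls 4 mm thick; origin under its centre. On either side of its middle rib is an open bay 100 (y) x 132 (x) mm, centred at y = +56 and -56 mm. On the far side (+x) two pairs of lugs 12 mm high, at y = +55 and -55 mm, reach 36 mm out; each pair straddles one lock's pin, with 3 mm of play. Dragging takes 4 to 8 N
- tray_grip (a point): pinch point on the tray's upright grip rib: 50 mm above the tray's underside, 10 mm below the rib's top; the rib is 60 mm long in x and 12 mm thick in y, across the tray's middle; axes as the tray's
- nut_1 (a joint): turn of wing nut 1, rad: 0 = tight (pin down, hard stop); grows as it loosens, whichever way that is; 2.8 = fully loose (hard stop). The pin with its red tip rises 14 mm and clears the lugs from about 2.2. One of the two nuts loosens anticlockwise from above, the other (reverse thread) clockwise; only trying tells which. Friction 0.1 N m; stays where left
- nut_2 (a joint): turn of wing nut 2, rad: 0 = tight (pin down, hard stop); grows as it loosens, whichever way that is; 2.8 = fully loose (hard stop). The pin with its red tip rises 14 mm and clears the lugs from about 2.2. One of the two nuts loosens anticlockwise from above, the other (reverse thread) clockwise; only trying tells which. Friction 0.1 N m; stays where left
- nut_1_grip (a point): grip point of wing nut 1: a black bar 52 x 12 x 28 mm high on a grey bracket at the deck's far side. The point is on the upright turning axis, 77 mm above the table, 7 mm below the bar's top, 31 mm above the bracket; x runs along the bar, so pinch along y. The nut does not rise; its 8 mm pin does, to 27 mm above this point at most. The nuts are 110 mm apart
- nut_2_grip (a point): grip point of wing nut 2: a black bar 52 x 12 x 28 mm high on a grey bracket at the deck's far side. The point is on the upright turning axis, 77 mm above the table, 7 mm below the bar's top, 31 mm above the bracket; x runs along the bar, so pinch along y. The nut does not rise; its 8 mm pin does, to 27 mm above this point at most. The nuts are 110 mm apart
- dial (a joint): batch counter's dial, rad: 0 = zero stop (white pointer at the red tick), growing clockwise seen from above, a click every 0.349 rad (20 degrees), up to 8 clicks (2.79); let go, it springs into the nearest click; it resists with 0.1 to 0.2 N m between clicks. Starts at click 5 or 6
- dial_grip (a point): grip point of the counter's dial: a black bar 50 x 12 x 34 mm high on a disc on a round grey base 96 mm across; the point is on the upright turning axis, 58 mm above the table, 9 mm below the bar's top, 25 mm above the disc; x runs along the bar, -x is the pointer's end
- part_1: black moulded handle 1 (perhaps absent: two to four are there), a rounded block 50 (x) x 26 (y) x 24 (z) mm, 40 g, at first lying on the 2 mm thick green mat; origin at its centre, x along its length
- part_2: black moulded handle 2 (perhaps absent: two to four are there), a rounded block 50 (x) x 26 (y) x 24 (z) mm, 40 g, at first lying on the 2 mm thick green mat; origin at its centre, x along its length
- part_3: black moulded handle 3 (perhaps absent: two to four are there), a rounded block 50 (x) x 26 (y) x 24 (z) mm, 40 g, at first lying on the 2 mm thick green mat; origin at its centre, x along its length
- part_4: black moulded handle 4 (perhaps absent: two to four are there), a rounded block 50 (x) x 26 (y) x 24 (z) mm, 40 g, at first lying on the 2 mm thick green mat; origin at its centre, x along its length
- test_shot: bystander, not to be moved: white test moulding of the same shape and origin as the black handles
- tape: bystander, not to be moved: yellow tape roll 90 mm across, 25 mm high; origin at the centre of its underside
- spray: bystander, not to be moved: spray can 56 mm across, 170 mm high; origin at the centre of its underside
- driver: bystander, not to be moved: screwdriver 200 mm long lying down; origin at the centre of its underside
- insert_jar: bystander, not to be moved: jar 52 mm across, 60 mm high; origin at the centre of its underside
- gauge_block: bystander, not to be moved: steel gauge block 50 x 35 x 20 mm; origin at the centre of its underside
- mug: bystander, not to be moved: white mug 76 mm across, 90 mm high; origin at the centre of its underside
Not all that is in view belongs to the job. Leave any pink or red look-alike of the part_2 alone.

How it is judged (in metres and radians):
On the way, in this order (a step that is already met when the one before it is completed fails the run):
1. both wing nuts are loosened (value of joint each of nut_1, nut_2 above 2.4 rad), for 0.1 s.
2. the tray, still empty, has been slid into the green outline (horizontal distance between tray and load_mark below 0.018 m and angle between the y axis of tray and the y axis of lane, either way round below 0.1 rad and linear speed of tray below 0.02 m/s and z of tray in the frame of lane below 0.014 m and not (x of part_1 in the frame of tray between -0.067 and 0.067 m and y of part_1 in the frame of tray between -0.107 and 0.107 m and z of part_1 in the frame of tray between 0 and 0.08 m) and not (x of part_2 in the frame of tray between -0.067 and 0.067 m and y of part_2 in the frame of tray between -0.107 and 0.107 m and z of part_2 in the frame of tray between 0 and 0.08 m) and not (x of part_3 in the frame of tray between -0.067 and 0.067 m and y of part_3 in the frame of tray between -0.107 and 0.107 m and z of part_3 in the frame of tray between 0 and 0.08 m) and not (x of part_4 in the frame of tray between -0.067 and 0.067 m and y of part_4 in the frame of tray between -0.107 and 0.107 m and z of part_4 in the frame of tray between 0 and 0.08 m)), for 0.2 s.
At the end, for the whole second after the job is handed in: nuts past 2.4 rad; tray at rest on the deck within 18 mm and 0.1 rad of the green outline; every black handle present lies in the tray, centre at most 26 mm above its underside; dial within 0.1 rad of as many clicks (0.349 rad each) as there are black handles (all of step 1 and horizontal distance between tray and load_mark below 0.018 m and angle between the y axis of tray and the y axis of lane, either way round below 0.1 rad and linear speed of each of tray, part_1, part_2, part_3, part_4 below 0.02 m/s and z of tray in the frame of lane below 0.014 m and x of part_1 in the frame of tray between -0.067 and 0.067 m and y of part_1 in the frame of tray between -0.107 and 0.107 m and z of part_1 in the frame of tray between 0 and 0.026 m and x of part_2 in the frame of tray between -0.067 and 0.067 m and y of part_2 in the frame of tray between -0.107 and 0.107 m and z of part_2 in the frame of tray between 0 and 0.026 m and x of part_3 in the frame of tray between -0.067 and 0.067 m and y of part_3 in the frame of tray between -0.107 and 0.107 m and z of part_3 in the frame of tray between 0 and 0.026 m and x of part_4 in the frame of tray between -0.067 and 0.067 m and y of part_4 in the frame of tray between -0.107 and 0.107 m and z of part_4 in the frame of tray between 0 and 0.026 m and ((value of joint dial between 1.296 and 1.496 rad and not (height (world z) of part_1 below -9 m and height (world z) of lane above -9 m) and not (height (world z) of part_2 below -9 m and height (world z) of lane above -9 m) and not (height (world z) of part_3 below -9 m and height (world z) of lane above -9 m) and not (height (world z) of part_4 below -9 m and height (world z) of lane above -9 m)) or (value of joint dial between 0.947 and 1.147 rad and ((height (world z) of part_1 below -9 m and height (world z) of lane above -9 m) or (height (world z) of part_2 below -9 m and height (world z) of lane above -9 m) or (height (world z) of part_3 below -9 m and height (world z) of lane above -9 m) or (height (world z) of part_4 below -9 m and height (world z) of lane above -9 m)) and not (height (world z) of each of part_1, part_2 below -9 m and height (world z) of lane above -9 m) and not (height (world z) of each of part_1, part_3 below -9 m and height (world z) of lane above -9 m) and not (height (world z) of each of part_1, part_4 below -9 m and height (world z) of lane above -9 m) and not (height (world z) of each of part_2, part_3 below -9 m and height (world z) of lane above -9 m) and not (height (world z) of each of part_2, part_4 below -9 m and height (world z) of lane above -9 m) and not (height (world z) of each of part_3, part_4 below -9 m and height (world z) of lane above -9 m)) or (value of joint dial between 0.598 and 0.798 rad and ((height (world z) of each of part_1, part_2 below -9 m and height (world z) of lane above -9 m) or (height (world z) of each of part_1, part_3 below -9 m and height (world z) of lane above -9 m) or (height (world z) of each of part_1, part_4 below -9 m and height (world z) of lane above -9 m) or (height (world z) of each of part_2, part_3 below -9 m and height (world z) of lane above -9 m) or (height (world z) of each of part_2, part_4 below -9 m and height (world z) of lane above -9 m) or (height (world z) of each of part_3, part_4 below -9 m and height (world z) of lane above -9 m))))); the robot touches nothing.
It fails at once if the tray is lifted off the deck (over 12 mm) or tipped (over 0.2 rad) (z of tray in the frame of lane above 0.018 m or angle between tray's own z axis and vertical above 0.2 rad).
It fails at once if a bystander is moved by more than 30 mm (distance of any of test_shot, tape, spray, driver, insert_jar, gauge_block, mug from where it was at the start of the episode above 0.03 m).
Of part_1, part_2, part_3, part_4 only 2 to 4 are there at a start; the rules pass over those that are not, and their reading is None.
At some moment in a run one of part_1, part_2, part_3, part_4 may be knocked a few centimetres aside while the robot is not near it.
Once in a run the grip may slacken for a moment while it holds something.
It also fails if it takes over 210 s, if anything falls off the work surface, if the arm or the gripper's body presses on something with over 40 N, if the wrist force passes 120 N, or if a joint passes its speed limit or range.

ROBOT

A 6-joint arm with a two-finger parallel gripper is mounted at the origin on the work surface. World frame = base frame: x ahead of the robot, y to its left, z up, the work surface at z = 0. Lengths are in mm, angles in degrees, forces in N, time in s.
With the tool pointing down it reaches from about 300 to 850 mm from the base axis. Payload 4.2 kg.
Tool frame: the origin (TCP) lies at the very end of the fingers, on their centre line; the grasp point (between the pads) lies 19 mm behind it; z points along the fingers, y is the line along which they close (so a half turn about z gives the same grasp; the last joint's range is limited). The gripper opens to 91 mm and grips with 3 to 60 N. Pads are 32 mm wide; open, the fingers measure 118 mm over their backs; the gripper's body (76 mm by 178 mm) begins 60 mm behind the grasp point.
Start: joints at [70.531, 18.312, 89.639, -0, 72.044, -1.146], TCP at [180.769, 545.862, 213.976] pointing down, gripper open.
Joint ranges: [-177.97, 177.97], [-48.28, 115.42], [12.27, 149.76], [-77.06, 257.06], [2.81, 150.46], [-146.56, 146.56]. Speed limits (degrees/s): [147.25, 147.25, 180, 180, 180, 180].

INTERFACE

Orientations are given as [roll, pitch, yaw] about the fixed x, y, z axes, in that order (R = Rz(yaw) Ry(pitch) Rx(roll)).
In Python, from workcell import env gives the robot as it stands.
- The arm moves only by the shell command python3 -m pendant 'ROWS' [FORCE]. ROWS is a JSON object of lists of equal length, an entry for each row: "translation": the shift along the tool's x, y, z in mm, a list of three; "roll": the turn about the tool's z in rad; "hand": the closure in counts, from 0 (fully open) to 255 (shut). In form: {"translation": [[dx, dy, dz], ...], "roll": [roll, ...], "hand": [hand, ...]}. A call has exactly 8 rows; each row shifts and turns the commanded pose from where the row before left it, along the tool's axes as they then stand; what a row does not reach is not made up. A row lasts 1/12 s, in which the tool goes at most 41.7 mm and 7.16 degrees, less where a joint would pass 70% of its speed; a pose out of reach is approached as far as the arm can. A call with a gripper value outside its range is refused whole. The fingers move at their own pace and stop on an object; FORCE is the grip in N (left out, the last holds). Time passes only in rows, so rows that do not move let the fingers close, or fill a call up. It gives the time, the measured TCP pose, the force, the opening and the grip force at its end, in the units of the state.
- env.state(): the state, without advancing time (a new reading comes with each control period).
- env.grab_frame(name): name is "scene" or "top" or "wrist"; returns a dict with "frame" (384x512x3 uint8, red, green, blue), "z_map" (384x512 float32, mm along the optical axis (not along the pixel's ray), 0 where there is no reading), "fx", "fy", "cx", "cy" (pixels), "pose" (4x4, takes a point from camera to world coordinates). Camera axes: x right, y down, z forward; pixel columns grow to the right and rows downward; lengths in mm; the calibration is good to about 2 mm. A picture is of the moment at which its call begins.
- env.job_done(): hands the job in; it is judged then, once.
Trained networks look in a picture, given as the dict that the camera call returned (one of the last four; its "shot" number tells which), for a name from the list of things; names that differ only in an ending like _2 or _b are one class to them, and where a whole thing is asked for, a point or a joint stands for the part that bears it (a point fixed in the world has none). Each returns a list of dicts, best first, with "score" (0 to 1); they miss things now and then, are a little off and sometimes report something else, mostly with a low value. They report only what shows in the picture. A call takes as long as a camera call. They do not tell look-alikes from the thing itself.
- env.recognise(picture, label): "rect" ([centre column, centre row, width, height] in pixels, round what is visible of it).
- env.regions_of(picture, label): "pixels" (384x512 bool, what is visible of it) and "rect" ([centre column, centre row, width, height] in pixels, round what is visible of it).
The state is a dict: "time_s": time; "qpos": joint angles; "qvel": joint speeds; "effort": joint torques, N m; "ee_pos": TCP position; "ee_rot": TCP orientation; "force": force on the tool from outside, world axes, zero at the start; "torque": the same for the moment, N m; "gripper_width": finger opening in mm; "gripper_force": force on a finger pad.
Only numpy, scipy, OpenCV 4.12 (cv2) and the standard library are available. Lean on these libraries where they do the work, as an engineer would, in place of code of your own. Each camera call takes 0.05 s, during which the arm holds its last target. There are 200 camera calls.

## Working session

There is one attempt and no reset: what is moved stays moved. The work goes in short steps, Python scripts to look and compute and a shell command to move; the robot and the scene stay as the last step left them, time stands still between calls to the robot, and variables do not carry over. Pictures are saved under pics/ and viewed, at most 14 in all, crops included, and the job is handed in when it is done.

```bash
ls; mkdir -p pics; cat > h.py <<'E'
from workcell import env
import numpy as np, cv2
def save(p,name,crop=None,scale=1):
    f=p["frame"][:,:,::-1]
    if crop: f=f[crop[1]:crop[3],crop[0]:crop[2]]
    cv2.imwrite("pics/"+name,cv2.resize(f,None,fx=scale,fy=scale,interpolation=cv2.INTER_CUBIC))
def world(p):
    z=p["z_map"]; v,u=np.mgrid[0:384,0:512]
    P=np.stack([(u-p["cx"])/p["fx"]*z,(v-p["cy"])/p["fy"]*z,z],-1)
    return P@p["pose"][:3,:3].T+p["pose"][:3,3]
def blob(W,m):
    """centre, long axis angle of mask by minAreaRect in world xy, using top surface points"""
    q=W[m&(W[...,2]>-50)]; t=np.percentile(q[:,2],80); s=q[q[:,2]>t-8]
    r=cv2.minAreaRect(s[:,:2].astype(np.float32)); (cx,cy),(w,h),a=r
    if w<h: a+=90;w,h=h,w
    return [round(float(x),1) for x in (cx,cy,t,w,h,(a+90)%180-90)]
E
python3 - <<'E'
from h import *
print({k:np.round(v,2) for k,v in env.state().items()})
for n in ("top","scene"):
    p=env.grab_frame(n); save(p,n+"0.png",scale=1.5); W=world(p)
    print(n,p["pose"][:3,3].round(),p["fx"])
    for l in ("tray","nut_1_grip","dial_grip","part_1","test_shot","spray","mug","tape","driver","insert_jar","gauge_block","lane"):
        for r in env.regions_of(p,l):
            if r["score"]>.3: print(l,round(r["score"],2),np.round(r["rect"]),blob(W,r["pixels"]))
E
```

```text
pics
{'time_s': np.float64(0.0), 'qpos': array([70.53, 18.35, 89.71, -0.  , 72.04, -1.15]), 'qvel': array([ 0.08, -0.02, -0.07,  0.03,  0.07, -0.1 ]), 'effort': array([  0.  , -41.25, -23.2 ,   0.07,   0.05,  -0.  ]), 'ee_pos': array([180.6 , 545.36, 213.12]), 'ee_rot': array([-179.9 ,   -0.  ,  161.68]), 'force': array([-0.03, -0.49,  1.11]), 'torque': array([ 0.03, -0.04, -0.03]), 'gripper_force': np.float64(0.0), 'gripper_width': np.float64(91.24)}
top [ 336.   19. 1255.] 369.792884562121
tray 0.78 [312. 150.  68.  52.] [509.3, -124.1, 22.9, 380.8, 237.8, -7.6]
dial_grip 0.6 [189. 210.  20.  21.] [377.5, 159.8, 50.7, 292.6, 25.4, 68.7]
part_1 0.69 [279. 208.  11.  12.] [422.4, -32.5, 26.7, 49.1, 25.1, 13.2]
part_1 0.61 [348. 208.  18.  19.] [424.2, -265.5, 25.7, 48.8, 26.3, 24.2]
part_1 0.58 [318. 205.  11.  16.] [430.0, -164.8, 27.6, 46.6, 25.9, 3.0]
part_1 0.56 [252. 205.  11.  12.] [390.8, 47.0, 26.9, 119.6, 28.0, 14.0]
part_1 0.48 [358. 254.  14.  14.] [291.8, -135.2, 25.3, 318.5, 37.9, 80.7]
part_1 0.46 [384. 260.  15.  16.] [239.8, -370.9, 24.8, 47.6, 26.0, 58.9]
test_shot 0
[... 1902 characters left out ...]
97.6, -41.5]
tape 0.72 [132. 272.  17.  23.] [984.0, -393.9, 25.6, 915.0, 27.0, -0.7]
driver 0.59 [382. 171.  32.  32.] [973.0, 69.7, 79.4, 1334.8, 93.4, -41.6]
driver 0.55 [391. 211.  13.  45.] [1045.8, 24.4, 24.7, 1171.4, 46.6, -45.3]
driver 0.44 [222. 254.  91.  70.] [985.5, -206.2, 38.1, 967.2, 243.0, -9.8]
insert_jar 0.7 [349. 166.  15.  22.] [417.8, 404.6, 58.8, 48.7, 44.7, -45.6]
insert_jar 0.44 [161. 225.  15.  12.] [427.2, -269.2, 26.5, 46.6, 25.7, 24.9]
gauge_block 0.64 [350. 194.  17.  14.] [531.5, 353.3, 20.1, 53.4, 37.1, -10.6]
gauge_block 0.57 [389. 210.  16.  48.] [1031.5, 37.9, 24.5, 1210.0, 57.0, -44.7]
lane 0.67 [259. 245. 179.  93.] [974.9, -66.8, 7.6, 1023.2, 537.9, -8.5]
```

View pics/top0.png

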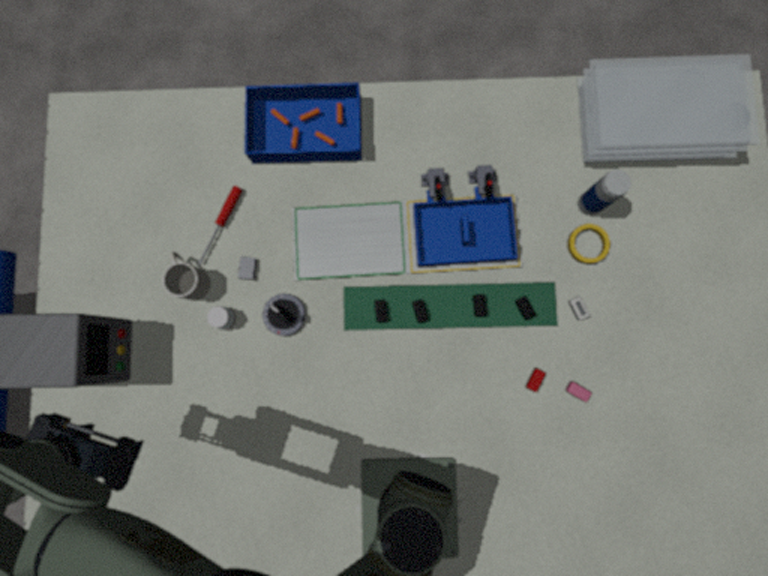

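View pics/scene0.png

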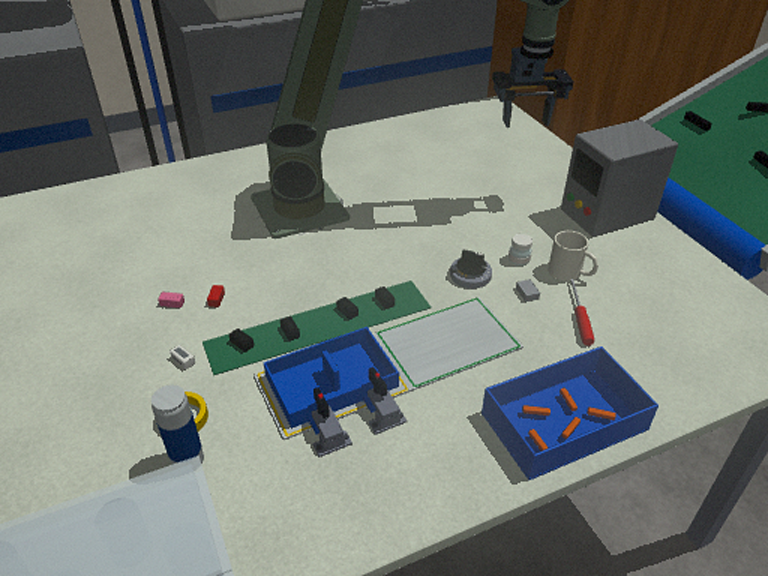

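```bash
sed -i 's/q=W\[m&(W\[...,2\]>-50)\]/q=W[m\&(W[...,2]>-50)\&(W[...,2]<300)]/' h.py
python3 - <<'E'
from h import *
p=env.grab_frame("top"); W=world(p); np.save("top0.npy",W)
for l in ("tray","nut_1_grip","dial_grip","part_1","test_shot","lane"):
    for r in env.regions_of(p,l):
        if r["score"]>.2:
            m=r["pixels"]; print(l,round(r["score"],2),np.round(r["rect"]),blob(W,m),np.median(p["frame"][m],0))
def rect(m,z0,z1):
    q=W[m&(W[...,2]>z0)&(W[...,2]<z1)]; 
    return len(q), cv2.minAreaRect(q[:,:2].astype(np.float32)) if len(q)>3 else 0
hsv=cv2.cvtColor(p["frame"],cv2.COLOR_RGB2HSV); H,S,V=[hsv[...,i] for i in range(3)]
X,Y=W[...,0],W[...,1]
near=(X>570)&(X<720)
print("rib",rect((H>95)&(H<125)&(S>100),50,70))
print("blue",rect((H>95)&(H<125)&(S>100),5,70))
print("nuts",rect((Y<-100)&(X>650)&(X<740)&(Y>-240),75,95),rect((Y>-130)&(X>650)&(X<740)&(Y<-30),75,95))
print("dial",rect((abs(Y-265)<60)&(abs(X-420)<60),55,80))
print("deck",rect((abs(X-590)<150),5,11))
E
```

```text
tray 0.87 [310. 152.  67.  50.] [611.9, -134.8, 22.2, 220.4, 170.2, -87.4] [ 27.  62. 126.]
nut_1_grip 0.55 [270. 156. 156.  58.] [594.7, -3.6, 7.4, 523.9, 172.8, -87.9] [147. 149. 149.]
nut_1_grip 0.38 [324. 124.   6.  12.] [688.3, -185.5, 85.1, 46.9, 7.5, -1.7] [22. 18. 21.]
dial_grip 0.79 [189. 208.  22.  22.] [423.2, 273.4, 46.6, 47.6, 34.5, 17.0] [32. 32. 34.]
part_1 0.66 [280. 208.  11.  16.] [422.8, -32.6, 27.6, 48.3, 24.7, 14.3] [24.  26.  25.5]
part_1 0.64 [350. 206.  15.  14.] [423.5, -265.3, 27.3, 47.0, 25.9, 25.3] [20. 21. 22.]
part_1 0.47 [320. 203.  12.  13.] [431.9, -164.8, 26.2, 49.8, 25.8, 4.9] [23. 23. 24.]
part_1 0.46 [356. 254.  14.  19.] [266.7, -280.0, 23.9, 48.9, 24.8, -28.8] [120.   31.   29.5]
part_1 0.45 [385. 263.  18.  20.] [239.5, -371.0, 24.0, 48.9, 25.9, 57.2] [138.   87.5 107. ]
test_shot 0.25 [190. 210.  23.  18.] [419.7, 272.5, 41.4, 62.9, 62.4, -72.8] [33. 33. 35.]
rib (727, ((711.7232666015625, 172.45382690429688), (533.3455200195312, 1103.8951416015625), 17.00441551208496))
blue (4990, ((670.2071533203125, 127.7440185546875), (594.0065307617188, 1089.8043212890625), 8.572970390319824))
nuts (65, ((689.5409545898438, -187.49461364746094), (52.77613830566406, 12.576874732971191), 0.2431333214044571)) (59, ((686.2203979492188, -76.85071563720703), (49.5619010925293, 12.514216423034668), 5.2740960121154785))
dial (59, ((421.20855712890625, 274.2602844238281), (50.43661117553711, 11.884676933288574), 45.180877685546875))
deck (4518, ((589.9609375, 11.45697021484375), (1668.396240234375, 299.1167297363281), 89.9986801147461))
```

Both views show four black handles on the green mat, with the red and pink look-alikes and the white moulding off it (top view, about 381,311 / 421,311 / 480,305 / 525,306). The tray is in the yellow outline, with the nuts at about (437,188) and (487,185) and the dial at (284,314). Going to hover over the nuts.

```bash
cat >> h.py <<'E'
def plan(x,y,z,yaw=None):
    s=env.state(); e=s["ee_pos"]; w=np.radians(s["ee_rot"][2])
    dx,dy=x-e[0],y-e[1]; c,n=np.cos(w),np.sin(w)
    d=[c*dx+n*dy, n*dx-c*dy, e[2]-z]
    r=0 if yaw is None else -((yaw-s["ee_rot"][2]+180)%360-180)
    print("plan",np.round(d,1),"roll rad",round(np.radians(r),3),"q6",s["qpos"][5].round(),"ee",np.round(e,1),np.round(s["ee_rot"],1))
E
A='[-26.6,-19.5,0]'; R="{\"translation\":[$A,$A,$A,$A,$A,$A,$A,$A],\"roll\":[0,0,0,0,0,0,0,0],\"hand\":[0,0,0,0,0,0,0,0]}"; true
python3 -m pendant '{"translation":[[-26.6,-19.5,0],[-26.6,-19.5,0],[-26.6,-19.5,0],[-26.6,-19.5,0],[-26.6,-19.5,0],[-26.6,-19.5,0],[-26.6,-19.5,0],[-26.6,-19.5,0]],"roll":[0,0,0,0,0,0,0,0],"hand":[0,0,0,0,0,0,0,0]}' 60
python3 -m pendant '{"translation":[[-26.6,-19.5,0],[-26.6,-19.5,0],[-26.6,-19.5,0],[-26.6,-19.5,0],[-26.6,-19.5,0],[-26.6,-19.5,0],[-26.6,-19.5,0],[-26.6,-19.5,0]],"roll":[0,0,0,0,0,0,0,0],"hand":[0,0,0,0,0,0,0,0]}'
python3 -m pendant '{"translation":[[-26.6,-19.5,0],[-26.6,-19.5,0],[-26.6,-19.5,0],[-26.6,-19.5,0],[-26.6,-19.5,0],[-26.6,-19.5,0],[-26.6,-19.5,0],[-26.6,-19.5,0]],"roll":[0,0,0,0,0,-0.12,-0.12,-0.11],"hand":[0,0,0,0,0,0,0,0]}'
python3 - <<'E'
from h import *
p=env.grab_frame("wrist"); save(p,"w1.png",scale=1.5); W=world(p)
print(p["pose"].round(2))
X,Y,Z=W[...,0],W[...,1],W[...,2]
for y in (-187,-77):
    m=(abs(Y-y)<40)&(abs(X-688)<40)&(Z>75)&(Z<95)
    q=W[m]; print(y,len(q),cv2.minAreaRect(q[:,:2].astype(np.float32)) if len(q)>5 else 0, np.percentile(q[:,2],90) if len(q) else 0)
plan(687,-77,130,182)
E
```

```text
time_s: 2.32
ee_pos: [334.4, 329.5, 214.2]
ee_rot: [180.0, 0.0, 161.7]
force: [-0.5, -0.0, 0.2]
gripper_width: 91.6
gripper_force: 0.0
time_s: 2.98
ee_pos: [487.5, 114.4, 214.1]
ee_rot: [180.0, 0.0, 161.7]
force: [-0.1, 0.5, 0.1]
gripper_width: 91.0
gripper_force: 0.0
time_s: 3.65
ee_pos: [649.0, -93.2, 214.1]
ee_rot: [-180.0, -0.0, -178.0]
force: [-0.7, -0.6, 0.5]
gripper_width: 91.2
gripper_force: 0.0
[[-4.0000e-02  9.6000e-01  2.8000e-01  5.6957e+02]
 [ 1.0000e+00  3.0000e-02  1.0000e-02 -9.7370e+01]
 [-0.0000e+00  2.8000e-01 -9.6000e-01  3.8499e+02]
 [ 0.0000e+00  0.0000e+00  0.0000e+00  1.0000e+00]]
-187 248 ((679.2532348632812, -190.9707489013672), (27.000247955322266, 12.069048881530762), 0.026412179693579674) 84.55724650083648
-77 471 ((687.4603881835938, -81.51439666748047), (50.84199905395508, 11.947820663452148), 5.121516704559326) 86.50449891214635
plan [-33.7  19.2  83. ] roll rad 0.002 q6 -101.0 ee [654.  -97.4 213. ] [-179.8    0.3 -177.9]
```

```bash
python3 -m pendant '{"translation":[[-8,4,20],[-8,4,20],[-9,4,20],[-9,4,18],[0,0,0],[0,0,0],[0,0,0],[0,0,0]],"roll":[0,0,0,0,-0.05,0,0,0],"hand":[0,0,0,0,0,0,0,0]}'
python3 - <<'E'
from h import *
p=env.grab_frame("wrist"); save(p,"w2.png",scale=1.5); W=world(p)
X,Y,Z=W[...,0],W[...,1],W[...,2]
for y in (-187,-77):
    m=(abs(Y-y)<40)&(abs(X-688)<40)&(Z>75)&(Z<93)
    q=W[m]; print(y,len(q),cv2.minAreaRect(q[:,:2].astype(np.float32)) if len(q)>5 else 0, np.percentile(q[:,2],90) if len(q) else 0)
plan(687,-80,58,185)
E
```

```text
time_s: 4.37
ee_pos: [682.4, -74.3, 136.8]
ee_rot: [-180.0, 0.1, -175.5]
force: [-0.9, -0.2, -0.3]
gripper_width: 90.8
gripper_force: 0.0
-187 1081 ((691.894287109375, -190.62930297851562), (11.991297721862793, 51.66093444824219), 89.73815155029297) 85.62836031057148
-77 860 ((687.6712646484375, -81.66451263427734), (51.2770881652832, 11.639410018920898), 4.531432151794434) 87.10546032449597
plan [-4.2 -5.9 79. ] roll rad -0.008 q6 -102.0 ee [682.4 -74.4 137. ] [-1.800e+02  1.000e-01 -1.755e+02]
```

View pics/w2.png

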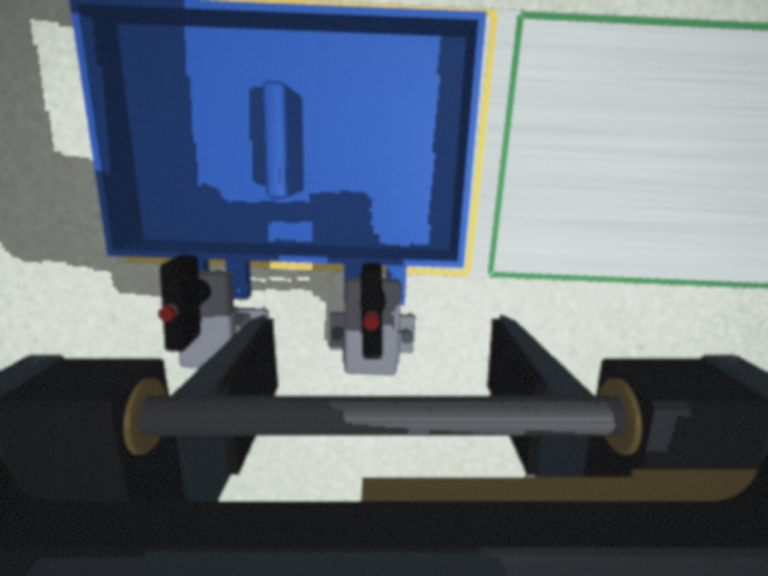

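Wrist view: nut bar near (371,310), right between the open fingers, only slightly off-centre; the other is at (182,305). Descending and gripping.

```bash
python3 -m pendant '{"translation":[[-4.6,-7,5],[0,0,15],[0,0,15],[0,0,15],[0,0,15],[0,0,14],[0,0,0],[0,0,0]],"roll":[0,0,0,0,0,0,0,0],"hand":[0,0,0,0,0,0,0,0]}' 50
python3 -m pendant '{"translation":[[0,0,0],[0,0,0],[0,0,0],[0,0,0],[0,0,0],[0,0,0],[0,0,0],[0,0,0]],"roll":[0,0,0,0,0,0,0,0],"hand":[255,255,255,255,255,255,255,255]}'
python3 -c "
from h import *
s=env.state(); print(s['force'],s['torque'])"
python3 -m pendant '{"translation":[[0,0,0],[0,0,0],[0,0,0],[0,0,0],[0,0,0],[0,0,0],[0,0,0],[0,0,0]],"roll":[0.04,0.04,0.04,0,0,0,0,0],"hand":[255,255,255,255,255,255,255,255]}'
python3 -c "
from h import *
s=env.state(); print(s['force'],s['torque'],s['qpos'][5],s['effort'][5])"
```

```text
time_s: 5.08
ee_pos: [687.1, -81.3, 56.5]
ee_rot: [180.0, -0.1, -175.4]
force: [0.3, -0.8, 0.1]
gripper_width: 91.2
gripper_force: 0.0
time_s: 5.75
ee_pos: [687.2, -80.9, 57.0]
ee_rot: [180.0, 0.0, -175.4]
force: [-0.3, -0.9, 0.1]
gripper_width: 40.9
gripper_force: 0.0
[-0.30152506 -0.92560976  0.1040318 ] [ 0.07002943 -0.00585184 -0.03708629]
time_s: 6.42
ee_pos: [687.4, -80.0, 56.9]
ee_rot: [179.9, 0.0, 177.8]
force: [0.9, 5.5, 0.4]
gripper_width: 13.0
gripper_force: 48.9
[0.94873875 5.54011704 0.371455  ] [ 0.90748364 -0.16699118  0.86247249] -95.451936868995 0.8608009479939938
```

```bash
python3 -m pendant '{"translation":[[0,0,0],[0,0,0],[0,0,0],[0,0,0],[0,0,0],[0,0,0],[0,0,0],[0,0,0]],"roll":[-0.06,-0.06,-0.06,-0.06,-0.06,0,0,0],"hand":[255,255,255,255,255,255,255,255]}'
python3 -c "
from h import *
s=env.state(); print(s['force'],s['torque'],s['qpos'][5],s['effort'][5])"
```

```text
time_s: 7.08
ee_pos: [687.7, -79.9, 57.0]
ee_rot: [179.9, 0.1, -165.2]
force: [2.0, 5.6, -0.9]
gripper_width: 11.7
gripper_force: 86.2
[ 2.00738411  5.58878887 -0.88704686] [ 0.94958399 -0.19155812  0.02436006] -112.50854398605043 0.07087300065904856
```

Anticlockwise frees this nut. Regrip half a turn round so the wrist has range.

```bash
python3 -m pendant '{"translation":[[0,0,0],[0,0,0],[0,0,0],[0,0,0],[0,0,0],[0,0,0],[0,0,0],[0,0,0]],"roll":[0,0,0,0,0,0,0.07,0.12],"hand":[0,0,0,0,0,0,0,0]}'
python3 -m pendant '{"translation":[[0,0,0],[0,0,0],[0,0,0],[0,0,0],[0,0,0],[0,0,0],[0,0,0],[0,0,0]],"roll":[0.12,0.12,0.12,0.12,0.12,0.12,0.12,0.12],"hand":[0,0,0,0,0,0,0,0]}'
python3 -m pendant '{"translation":[[0,0,0],[0,0,0],[0,0,0],[0,0,0],[0,0,0],[0,0,0],[0,0,0],[0,0,0]],"roll":[0.12,0.12,0.12,0.12,0.12,0.12,0.12,0.12],"hand":[0,0,0,0,0,0,0,0]}'
python3 -m pendant '{"translation":[[0,0,0],[0,0,0],[0,0,0],[0,0,0],[0,0,0],[0,0,0],[0,0,0],[0,0,0]],"roll":[0.12,0.12,0.12,0.12,0.12,0.12,0.12,0.12],"hand":[100,255,255,255,255,255,255,255]}'
python3 -m pendant '{"translation":[[0,0,0],[0,0,0],[0,0,0],[0,0,0],[0,0,0],[0,0,0],[0,0,0],[0,0,0]],"roll":[0.07,0,0,0,0,0,0,0],"hand":[255,255,255,255,255,255,255,255]}'
python3 -c "
from h import *
s=env.state(); print(s['force'],s['torque'],s['qpos'][5],s['effort'][5])"
```

```text
time_s: 7.75
ee_pos: [687.1, -81.0, 56.7]
ee_rot: [180.0, -0.0, -176.2]
force: [0.1, -0.5, -0.2]
gripper_width: 62.1
gripper_force: 0.0
time_s: 8.42
ee_pos: [687.1, -80.9, 56.7]
ee_rot: [-180.0, -0.0, 128.7]
force: [-0.1, -0.2, -0.2]
gripper_width: 91.3
gripper_force: 0.0
time_s: 9.08
ee_pos: [687.1, -80.9, 56.7]
ee_rot: [-180.0, 0.0, 73.7]
force: [0.7, -0.4, 0.6]
gripper_width: 90.9
gripper_force: 0.0
time_s: 9.75
ee_pos: [687.1, -80.9, 56.7]
ee_rot: [-180.0, 0.0, 18.7]
force: [-0.5, 0.5, -0.5]
gripper_width: 40.5
gripper_force: 0.0
time_s: 10.42
ee_pos: [686.9, -80.2, 56.9]
ee_rot: [-179.9, 0.0, 15.0]
force: [-1.2, 2.4, 0.7]
gripper_width: 11.5
gripper_force: 88.6
[-1.24147355  2.40840351  0.74119085] [0.62610012 0.37841729 0.0262961 ] 67.3052095580938 0.07668494246900082
```

```bash
python3 -m pendant '{"translation":[[0,0,0],[0,0,0],[0,0,0],[0,0,0],[0,0,0],[0,0,0],[0,0,0],[0,0,0]],"roll":[-0.12,-0.12,-0.12,-0.12,-0.12,-0.12,-0.12,-0.12],"hand":[255,255,255,255,255,255,255,255]}'
python3 -m pendant '{"translation":[[0,0,0],[0,0,0],[0,0,0],[0,0,0],[0,0,0],[0,0,0],[0,0,0],[0,0,0]],"roll":[-0.12,-0.12,-0.12,-0.12,-0.12,-0.12,-0.12,-0.12],"hand":[255,255,255,255,255,255,255,255]}'
python3 -m pendant '{"translation":[[0,0,0],[0,0,0],[0,0,0],[0,0,0],[0,0,0],[0,0,0],[0,0,0],[0,0,0]],"roll":[-0.12,-0.12,-0.12,-0.12,-0.12,-0.06,0,0],"hand":[255,255,255,255,255,255,255,255]}'
python3 -c "
from h import *
s=env.state(); print(s['force'],s['torque'],s['qpos'][5],s['effort'][5])"
```

```text
time_s: 11.08
ee_pos: [687.1, -80.4, 57.8]
ee_rot: [-180.0, -0.1, 70.3]
force: [-2.2, 4.3, 4.4]
gripper_width: 11.7
gripper_force: 60.9
time_s: 11.75
ee_pos: [687.5, -80.4, 57.8]
ee_rot: [179.9, -0.0, 125.3]
force: [-1.1, 4.4, 3.7]
gripper_width: 12.0
gripper_force: 60.9
time_s: 12.42
ee_pos: [687.6, -80.2, 57.8]
ee_rot: [179.9, 0.0, 162.7]
force: [-0.8, 4.9, 5.3]
gripper_width: 12.1
gripper_force: 60.9
[-0.84634395  4.9225201   5.26240988] [ 1.05133442  0.32029207 -0.17733624] -80.38536909064942 -0.20439716521650553
```

```bash
python3 -m pendant '{"translation":[[0,0,0],[0,0,0],[0,0,0],[0,0,0],[0,0,0],[0,0,0],[0,0,-10],[0,0,-20]],"roll":[0,0,0,0,0,0,0,0],"hand":[0,0,0,0,0,0,0,0]}' 50
python3 -m pendant '{"translation":[[0,0,-20],[0,0,-20],[0,0,0],[-1,-27,0],[-1,-27,0],[-1,-27,0],[0,-28,0],[0,0,0]],"roll":[-0.1,-0.1,-0.1,0,0,0,0,0],"hand":[0,0,0,0,0,0,0,0]}'
python3 - <<'E'
from h import *
p=env.grab_frame("wrist"); W=world(p)
X,Y,Z=W[...,0],W[...,1],W[...,2]
for y in (-187,-77):
    m=(abs(Y-y)<40)&(abs(X-688)<40)&(Z>75)&(Z<93)
    q=W[m]; print(y,len(q),cv2.minAreaRect(q[:,:2].astype(np.float32)) if len(q)>5 else 0, np.percentile(q[:,2],90) if len(q) else 0)
plan(690.5,-189.7,57,180)
E
```

```text
time_s: 13.08
ee_pos: [685.5, -80.7, 84.8]
ee_rot: [-179.9, -0.3, 162.8]
force: [-0.1, 0.6, 0.2]
gripper_width: 61.9
gripper_force: 0.0
time_s: 13.75
ee_pos: [690.2, -195.4, 127.6]
ee_rot: [-179.8, 0.1, 179.8]
force: [-0.3, -0.2, 0.5]
gripper_width: 91.4
gripper_force: 0.0
-187 930 ((691.583984375, -191.31524658203125), (11.97083568572998, 51.16447067260742), 88.56531524658203) 86.50344336172083
-77 1201 ((687.9453735351562, -82.10049438476562), (12.627517700195312, 51.971641540527344), 73.06507110595703) 84.80080824279631
plan [-0.3  3.  70.5] roll rad -0.003 q6 -106.0 ee [ 690.2 -192.7  127.5] [-180.     0.   179.8]
```

```bash
python3 -m pendant '{"translation":[[0,3,14],[0,0,20],[0,0,20],[0,0,16],[0,0,0],[0,0,0],[0,0,0],[0,0,0]],"roll":[0,0,0,0,0,0,0,0],"hand":[0,0,0,50,255,255,255,255]}'
python3 -m pendant '{"translation":[[0,0,0],[0,0,0],[0,0,0],[0,0,0],[0,0,0],[0,0,0],[0,0,0],[0,0,0]],"roll":[0,0,0,0,0,0,0,0.04],"hand":[255,255,255,255,255,255,255,255]}'
python3 -m pendant '{"translation":[[0,0,0],[0,0,0],[0,0,0],[0,0,0],[0,0,0],[0,0,0],[0,0,0],[0,0,0]],"roll":[0.04,0.04,0.04,0,0,0,0,0],"hand":[255,255,255,255,255,255,255,255]}'
python3 -c "
from h import *
s=env.state(); print(s['force'],s['torque'],s['qpos'][5],s['effort'][5])"
```

```text
time_s: 14.47
ee_pos: [691.4, -186.8, 58.8]
ee_rot: [-180.0, 0.2, -180.0]
force: [-0.7, -0.3, 0.2]
gripper_width: 60.7
gripper_force: 0.0
time_s: 15.13
ee_pos: [690.4, -189.8, 57.3]
ee_rot: [-179.7, 0.1, 177.7]
force: [-0.4, -6.6, -0.5]
gripper_width: 11.2
gripper_force: 73.2
time_s: 15.8
ee_pos: [690.4, -189.6, 57.2]
ee_rot: [-179.8, 0.1, 170.8]
force: [0.2, -7.5, -0.3]
gripper_width: 12.1
gripper_force: 73.2
[ 0.23620246 -7.45957639 -0.27681892] [-1.03116371  0.07334181 -0.13568139] -96.90790954022408 -0.08311493787914515
```

```bash
python3 -m pendant '{"translation":[[0,0,0],[0,0,0],[0,0,0],[0,0,0],[0,0,0],[0,0,0],[0,0,0],[0,0,0]],"roll":[0.12,0.12,0.12,0.12,0.12,0.12,0.12,0.12],"hand":[255,255,255,255,255,255,255,255]}'
python3 -m pendant '{"translation":[[0,0,0],[0,0,0],[0,0,0],[0,0,0],[0,0,0],[0,0,0],[0,0,0],[0,0,0]],"roll":[0.12,0.12,0.12,0.12,0.12,0.12,0.12,0.12],"hand":[255,255,255,255,255,255,255,255]}'
python3 -m pendant '{"translation":[[0,0,0],[0,0,0],[0,0,0],[0,0,0],[0,0,0],[0,0,0],[0,0,0],[0,0,0]],"roll":[0.12,0.12,0.12,0.12,0.12,0.06,0,0],"hand":[255,255,255,255,255,255,255,255]}'
python3 -c "
from h import *
s=env.state(); print(s['force'],s['torque'],s['qpos'][5],s['effort'][5])"
```

```text
time_s: 16.47
ee_pos: [690.9, -189.1, 57.3]
ee_rot: [180.0, 0.2, 115.5]
force: [0.7, -5.7, -0.6]
gripper_width: 11.4
gripper_force: 73.1
time_s: 17.13
ee_pos: [691.6, -189.2, 57.3]
ee_rot: [179.7, 0.1, 60.5]
force: [2.6, -6.5, -1.3]
gripper_width: 11.8
gripper_force: 73.1
time_s: 17.8
ee_pos: [691.9, -189.6, 57.3]
ee_rot: [179.7, -0.1, 23.0]
force: [3.2, -6.3, -1.7]
gripper_width: 11.2
gripper_force: 73.2
[ 3.2448094  -6.27723428 -1.70670204] [-1.0989361  -0.25377978 -0.05194922] 50.921022370657404 -0.03743440727703273
```

```bash
python3 -m pendant '{"translation":[[0,0,0],[0,0,0],[0,0,0],[0,0,0],[0,0,0],[0,0,0],[0,0,-10],[0,0,-20]],"roll":[0,0,0,0,0,0,0,0],"hand":[0,0,0,0,0,0,0,0]}' 50
python3 -m pendant '{"translation":[[0,0,-20],[0,0,-20],[0,0,0],[0,0,0],[-24,-15,0],[-24,-15,0],[-24,-15,0],[-23,-14,0]],"roll":[0.12,0.12,0.12,0.01,0,0,0,0],"hand":[0,0,0,0,0,0,0,0]}'
python3 -m pendant '{"translation":[[0,0,0],[0,0,0],[0,0,0],[0,0,0],[0,0,0],[0,0,0],[0,0,0],[0,0,0]],"roll":[0,0,0,0,0,0,0,0],"hand":[0,0,0,0,0,0,0,0]}'
python3 - <<'E'
from h import *
p=env.grab_frame("wrist"); save(p,"w3.png",scale=1.5); W=world(p); np.save("w3.npy",W)
X,Y,Z=W[...,0],W[...,1],W[...,2]
hsv=cv2.cvtColor(p["frame"],cv2.COLOR_RGB2HSV); H,S=hsv[...,0],hsv[...,1]
blue=(H>95)&(H<125)&(S>100)&(Z>-10)&(Z<300)
q=W[blue&(Z>59)&(Z<72)&(abs(X-595)<45)&(abs(Y+132)<40)]; print("rib",len(q),cv2.minAreaRect(q[:,:2].astype(np.float32)))
q=W[blue&(Z>40)&(Z<52)]; print("walls",cv2.minAreaRect(q[:,:2].astype(np.float32)))
for y in (-187,-77):
    q=W[(abs(Y-y)<40)&(abs(X-688)<40)&(Z>75)&(Z<93)]
    if len(q)>5: print(y,len(q),cv2.minAreaRect(q[:,:2].astype(np.float32)))
T=np.load("top0.npy"); q=T[(T[...,2]>4)&(T[...,2]<10)&(T[...,0]>480)&(T[...,0]<690)&(abs(T[...,1])<290)]; print("deck",cv2.minAreaRect(q[:,:2].astype(np.float32)))
plan(595,-133,37,2)
E
```

```text
time_s: 18.47
ee_pos: [688.4, -186.4, 84.6]
ee_rot: [-179.8, 0.3, 23.0]
force: [0.6, 0.4, 0.2]
gripper_width: 62.4
gripper_force: 0.0
time_s: 19.13
ee_pos: [591.5, -130.1, 126.2]
ee_rot: [-180.0, 0.1, 2.0]
force: [0.8, 0.4, 0.0]
gripper_width: 90.9
gripper_force: 0.0
time_s: 19.8
ee_pos: [593.7, -131.1, 126.7]
ee_rot: [-180.0, 0.0, 1.8]
force: [0.0, 0.4, 0.9]
gripper_width: 91.3
gripper_force: 0.0
rib 963 ((599.848388671875, -139.60462951660156), (59.80952453613281, 11.800148963928223), 2.748563528060913)
walls ((605.1151123046875, -139.4554443359375), (150.64236450195312, 220.27110290527344), 2.316924571990967)
-187 1386 ((691.997314453125, -190.94895935058594), (51.85511779785156, 12.688355445861816), 23.220905303955078)
-77 1335 ((688.1181030273438, -81.32951354980469), (12.575056076049805, 51.82959747314453), 72.38900756835938)
deck ((584.4154052734375, 0.850250244140625), (573.1663818359375, 208.2896728515625), 89.87041473388672)
plan [ 1.4  2.  89.7] roll rad -0.003 q6 75.0 ee [ 593.6 -131.1  126.7] [-180.     0.     1.8]
```

View pics/w3.png

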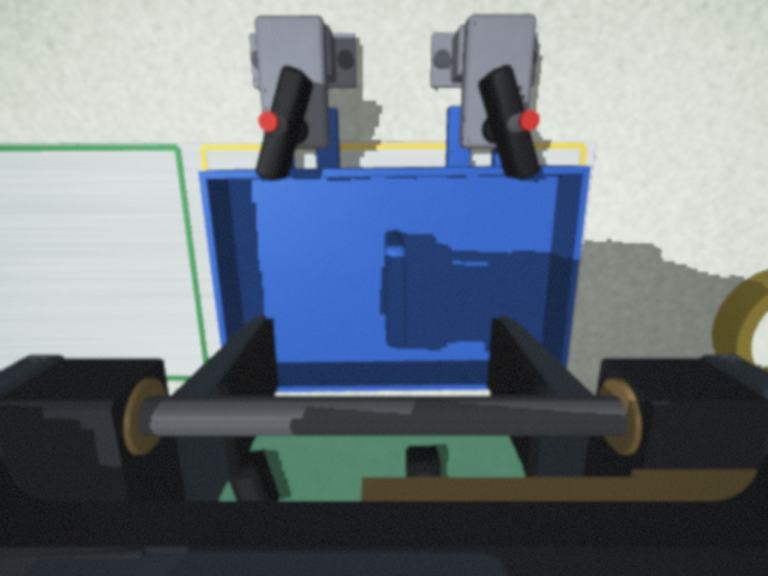

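Both pins (red tips at about (268,121), (529,121)) are up. Gripping the rib.

```bash
python3 -m pendant '{"translation":[[5.5,7.4,10],[0,0,20],[0,0,20],[0,0,20],[0,0,19],[0,0,0],[0,0,0],[0,0,0]],"roll":[-0.008,0,0,0,0,0,0,0],"hand":[0,0,0,0,0,100,255,255]}' 50
python3 -m pendant '{"translation":[[0,0,0],[0,0,0],[0,0,0],[0,0,0],[0,0,0],[0,0,0],[0,0,0],[0,0,0]],"roll":[0,0,0,0,0,0,0,0],"hand":[255,255,255,255,255,255,255,255]}'
python3 - <<'E'
from h import *
p=env.grab_frame("top"); W=world(p); X,Y,Z=W[...,0],W[...,1],W[...,2]
hsv=cv2.cvtColor(p["frame"],cv2.COLOR_RGB2HSV); H,S=hsv[...,0],hsv[...,1]
m=(H>45)&(H<85)&(S>60)&(Z>3)&(Z<11)&(X>490)&(X<700)&(Y>-20)&(Y<270)
m=cv2.morphologyEx(m.astype(np.uint8),cv2.MORPH_CLOSE,np.ones((5,5)))
n,l,st,c=cv2.connectedComponentsWithStats(m); i=1+st[1:,4].argmax()
q=W[(l==i)&(Z>3)&(Z<11)]; print("green",len(q),cv2.minAreaRect(q[:,:2].astype(np.float32)))
plan(590.7,123.6,37)
E
```

```text
time_s: 20.52
ee_pos: [600.0, -138.6, 38.5]
ee_rot: [180.0, -0.1, 2.3]
force: [-0.3, 0.5, -0.2]
gripper_width: 74.7
gripper_force: 0.0
time_s: 21.18
ee_pos: [599.2, -138.1, 37.9]
ee_rot: [-180.0, -0.0, 2.3]
force: [0.3, 0.5, 0.4]
gripper_width: 20.6
gripper_force: 0.0
green 7 ((506.1341857910156, 134.6373748779297), (23.98668670654297, 0.742738664150238), 89.72799682617188)
plan [   2.  -261.9    0.9] roll rad 0.0 q6 74.0 ee [ 599.1 -138.1   37.9] [-180.     0.     2.3]
```

```bash
python3 -m pendant '{"translation":[[0,0,0],[0,0,0],[0,0,0],[0,0,0],[0,-5,0],[0,-10,0],[0,-10,0],[0,-12,0]],"roll":[0,0,0,0,0,0,0,0],"hand":[255,255,255,255,255,255,255,255]}' 50
python3 -m pendant '{"translation":[[0,-12,0],[0,-14,0],[0,-14,0],[0,-14,0],[0,-14,0],[0,-14,0],[0,-14,0],[0,-14,0]],"roll":[0,0,0,0,0,0,0,0],"hand":[255,255,255,255,255,255,255,255]}'
python3 -m pendant '{"translation":[[0,-14,0],[0,-14,0],[0,-14,0],[0,-14,0],[0,-14,0],[0,-14,0],[0,-12,0],[0,-6,0]],"roll":[0,0,0,0,0,0,0,0],"hand":[255,255,255,255,255,255,255,255]}'
python3 - <<'E'
from h import *
p=env.grab_frame("top"); save(p,"top1.png",crop=(150,100,400,260),scale=3)
plan(590.7,123.6,37)
E
```

```text
time_s: 21.9
ee_pos: [597.6, -100.7, 37.9]
ee_rot: [180.0, -0.0, 2.3]
force: [-0.0, -3.7, -0.9]
gripper_width: 12.1
gripper_force: 50.0
time_s: 22.57
ee_pos: [593.1, 10.3, 37.9]
ee_rot: [-180.0, 0.0, 2.3]
force: [-0.1, -3.0, -0.8]
gripper_width: 11.9
gripper_force: 50.0
time_s: 23.23
ee_pos: [589.0, 112.5, 37.9]
ee_rot: [-180.0, 0.0, 2.4]
force: [0.8, -2.8, -1.7]
gripper_width: 11.8
gripper_force: 50.0
plan [  2.1 -10.2   0.9] roll rad 0.0 q6 97.0 ee [589.  113.3  37.9] [-179.9    0.     2.3]
```

View pics/top1.png

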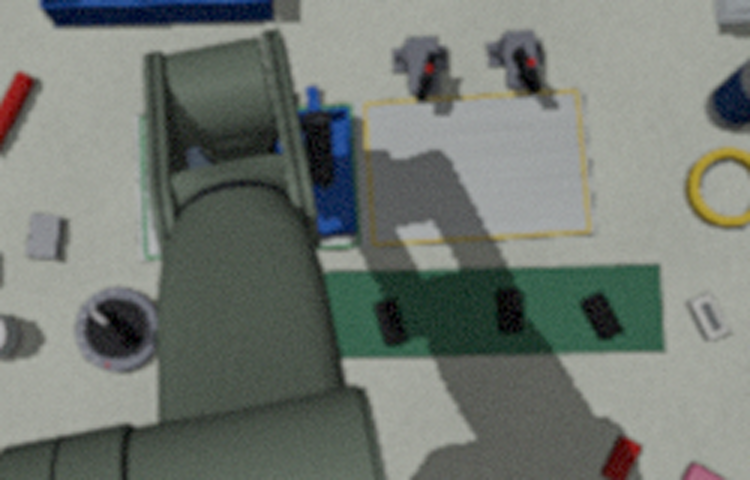

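The tray's right wall (355) is still near the green line (357): 10 mm more. Then release and look.

```bash
python3 -m pendant '{"translation":[[0.5,-4,0],[0.5,-4,0],[0,-2,0],[0,0,0],[0,0,0],[0,0,0],[0,0,0],[0,0,0]],"roll":[0,0,0,0,0,0,0,0],"hand":[255,255,255,255,255,255,255,255]}'
python3 -m pendant '{"translation":[[0,0,0],[0,0,0],[0,0,0],[0,0,0],[0,0,0],[0,0,0],[0,0,0],[0,0,0]],"roll":[0,0,0,0,0,0,0,0],"hand":[0,0,0,0,0,0,0,0]}'
python3 -m pendant '{"translation":[[0,0,-20],[0,0,-25],[0,0,-25],[0,0,-25],[0,0,-30],[0,0,-30],[0,0,0],[0,0,0]],"roll":[0,0,0,0,0,0,0,0],"hand":[0,0,0,0,0,0,0,0]}'
python3 - <<'E'
from h import *
p=env.grab_frame("wrist"); save(p,"w4.png",scale=1.5); W=world(p)
X,Y,Z=W[...,0],W[...,1],W[...,2]
hsv=cv2.cvtColor(p["frame"],cv2.COLOR_RGB2HSV); H,S=hsv[...,0],hsv[...,1]
blue=(H>95)&(H<125)&(S>100)&(Z>-10)&(Z<300)
q=W[blue&(Z>59)&(Z<72)&(abs(X-595)<45)&(abs(Y-125)<40)]; print("rib",len(q),cv2.minAreaRect(q[:,:2].astype(np.float32)))
g=(H>40)&(H<85)&(S>60)&(Z>3)&(Z<11)&(X>495)&(X<700)&(Y>-20)&(Y<270)
q=W[g]; print("green",len(q),cv2.minAreaRect(q[:,:2].astype(np.float32)) if len(q) else 0, q.min(0),q.max(0))
for y0,y1 in((-30,40),(210,280)):
    a=q[(q[:,1]>y0)&(q[:,1]<y1)&(q[:,0]>540)&(q[:,0]<650)]; print(len(a), a.mean(0) if len(a) else 0)
plan(590.7,123.6,37)
E
```

```text
time_s: 23.95
ee_pos: [589.9, 120.9, 37.9]
ee_rot: [-180.0, -0.0, 2.3]
force: [0.6, 0.9, -2.2]
gripper_width: 12.0
gripper_force: 50.0
time_s: 24.62
ee_pos: [589.9, 120.7, 38.0]
ee_rot: [-180.0, -0.0, 2.3]
force: [0.3, 0.0, 0.2]
gripper_width: 62.5
gripper_force: 0.0
time_s: 25.28
ee_pos: [590.9, 120.9, 195.0]
ee_rot: [-180.0, -0.3, 2.3]
force: [0.1, 0.3, -0.4]
gripper_width: 90.9
gripper_force: 0.0
rib 601 ((590.6798706054688, 119.6233901977539), (59.465980529785156, 11.985847473144531), 2.6015663146972656)
green 448 ((666.8531494140625, 123.15574645996094), (13.891120910644531, 246.8267364501953), 2.3227813243865967) [ 6.54911365e+02 -2.02280064e-01  4.39644821e+00] [678.63037705 246.18621817   8.88480739]
0 0
0 0
plan [  1.1  -2.9 156.2] roll rad 0.0 q6 98.0 ee [589.7 120.6 193.2] [-180.    -0.     2.3]
```

View pics/w4.png

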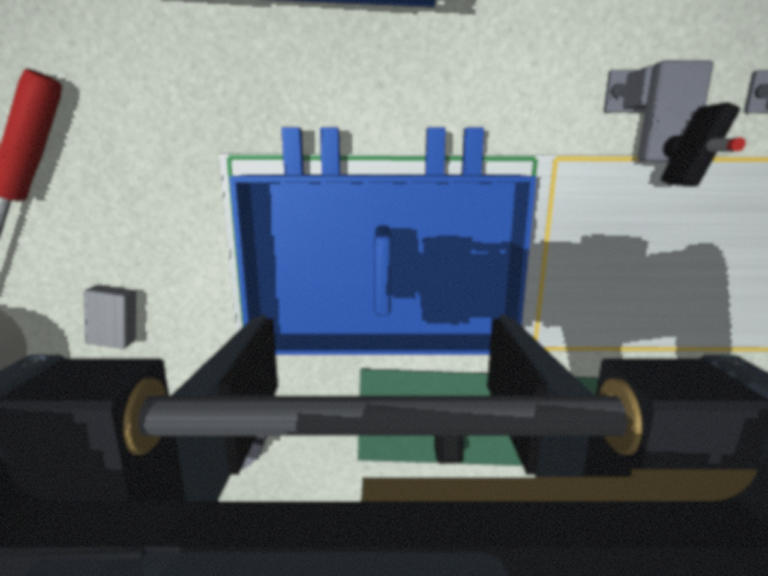

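Tray sits in the green outline squarely and is empty (rib at (383,270)). Now the handles; go over the nearest.

```bash
cat >> h.py <<'E'
def parts(p,x=None,y=None,r=60):
    W=world(p)
    hsv=cv2.cvtColor(p["frame"],cv2.COLOR_RGB2HSV)
    m=(hsv[...,2]<70)&(W[...,2]>17)&(W[...,2]<33)&(W[...,0]>300)&(W[...,0]<500)
    n,l,st,c=cv2.connectedComponentsWithStats(m.astype(np.uint8))
    for i in range(1,n):
        if st[i,4]>25:
            b=blob(W,l==i)
            if b[3]<65: print(st[i,4],b)
E
python3 -m pendant '{"translation":[[-28,11,7],[-28,11,7],[-28,11,7],[-28,11,7],[-28,11,7],[-28,11,7],[0,0,0],[0,0,0]],"roll":[0,0,0,0,0,0,-0.1,-0.1],"hand":[0,0,0,0,0,0,0,0]}' 30
python3 -m pendant '{"translation":[[0,0,0],[0,0,0],[0,0,0],[0,0,0],[0,0,0],[0,0,0],[0,0,0],[0,0,0]],"roll":[0,0,0,0,0,0,0,0],"hand":[0,0,0,0,0,0,0,0]}'
python3 - <<'E'
from h import *
p=env.grab_frame("wrist"); save(p,"w5.png",scale=1.5); parts(p)
W=world(p)
for r in env.regions_of(p,"part_1"): print(round(r["score"],2),np.round(r["rect"]),blob(W,r["pixels"]))
plan(424,45,5,14)
p=env.grab_frame("top"); print("top"); parts(p)
E
```

```text
time_s: 26.0
ee_pos: [421.1, 47.3, 149.0]
ee_rot: [-179.9, 0.3, 14.0]
force: [0.4, 0.2, 1.0]
gripper_width: 90.7
gripper_force: 0.0
time_s: 26.67
ee_pos: [424.7, 48.1, 150.9]
ee_rot: [-180.0, 0.0, 13.7]
force: [-0.1, 0.4, -0.1]
gripper_width: 91.6
gripper_force: 0.0
27 [436.1, 276.3, 32.7, 13.2, 2.9, 47.1]
1083 [426.9, 51.0, 26.7, 49.3, 25.9, 5.3]
936 [424.7, -36.1, 26.7, 49.4, 26.1, 15.3]
1086 [434.7, -168.7, 26.7, 48.6, 27.3, 6.1]
57 [431.6, -253.0, 20.2, 22.7, 2.6, 23.5]
0.9 [251. 180.  28.  48.] [426.3, 51.0, 26.7, 50.5, 26.0, 5.3]
0.71 [328. 200.  26.  45.] [435.0, -29.0, 26.7, 68.2, 38.4, 34.2]
0.57 [507. 234.  10.  30.] [433.7, -252.8, 17.4, 25.3, 7.1, 9.9]
0.56 [441. 217.  44.  44.] [442.6, -91.4, 26.6, 186.7, 51.2, 83.6]
plan [ -1.4   2.8 145.9] roll rad -0.005 q6 81.0 ee [424.6  48.1 150.9] [-180.    -0.    13.7]
top
117 [433.0, -164.5, 26.4, 47.2, 26.4, -1.1]
119 [424.5, -265.4, 27.1, 48.2, 26.2, 23.4]
57 [406.6, 287.0, 32.3, 58.2, 21.5, 49.4]
28 [408.9, -40.8, 26.3, 20.1, 13.5, -1.1]
```

View pics/w5.png

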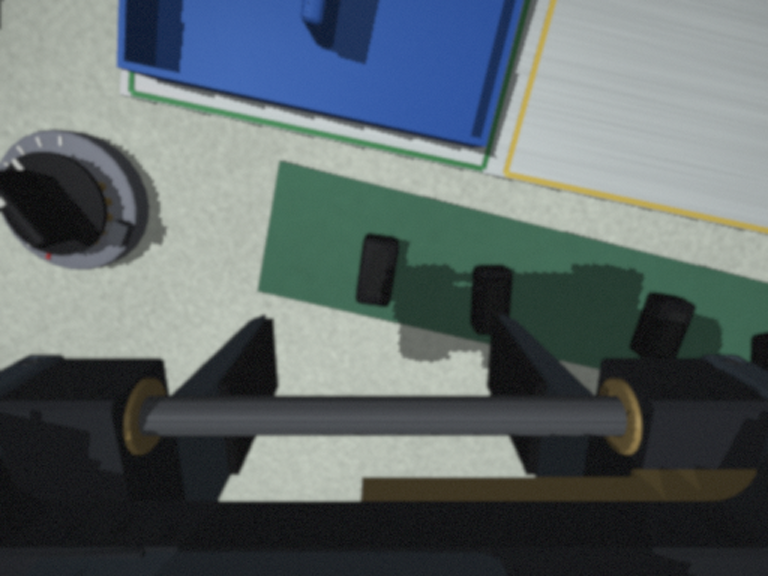

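```bash
python3 -m pendant '{"translation":[[2.7,-3.4,25],[0,0,30],[0,0,30],[0,0,30],[0,0,25],[0,0,6],[0,0,0],[0,0,0]],"roll":[0,0.1,0.047,0,0,0,0,0],"hand":[0,0,0,0,0,0,100,255]}' 30
python3 -m pendant '{"translation":[[0,0,0],[0,0,0],[0,0,0],[0,0,0],[0,0,0],[0,0,0],[0,0,0],[0,0,0]],"roll":[0,0,0,0,0,0,0,0],"hand":[255,255,255,255,255,255,255,255]}'
python3 -m pendant '{"translation":[[0,0,0],[0,0,-15],[0,0,-25],[0,0,-30],[0,0,-30],[0,0,0],[0,0,0],[0,0,0]],"roll":[0,0,0,0,0,0,0,0],"hand":[255,255,255,255,255,255,255,255]}'
python3 -c "
from h import *
plan(620.6,177.6,14,2.4)"
```

```text
time_s: 27.48
ee_pos: [426.9, 52.0, 5.2]
ee_rot: [-180.0, -0.0, 5.3]
force: [0.9, -0.7, -0.5]
gripper_width: 80.9
gripper_force: 0.0
time_s: 28.15
ee_pos: [426.5, 52.0, 5.0]
ee_rot: [-180.0, -0.0, 5.3]
force: [0.1, 0.4, 1.5]
gripper_width: 27.3
gripper_force: 0.0
time_s: 28.82
ee_pos: [425.7, 51.9, 104.4]
ee_rot: [-180.0, 0.1, 5.3]
force: [0.4, -0.9, -0.7]
gripper_width: 25.8
gripper_force: 30.0
plan [ 205.7 -107.1   90.4] roll rad 0.051 q6 90.0 ee [425.7  51.9 104.4] [-1.8e+02  1.0e-01  5.3e+00]
```

```bash
python3 -m pendant '{"translation":[[25.7,-13.4,0],[25.7,-13.4,0],[25.7,-13.4,0],[25.7,-13.4,0],[25.7,-13.4,0],[25.7,-13.4,0],[25.7,-13.4,0],[25.7,-13.4,0]],"roll":[0,0,0,0,0,0,0,0],"hand":[255,255,255,255,255,255,255,255]}'
python3 -m pendant '{"translation":[[0,0,0],[0,0,0],[0,0,20],[0,0,25],[0,0,25],[0,0,20],[0,0,0],[0,0,0]],"roll":[0.05,0,0,0,0,0,0,0],"hand":[255,255,255,255,255,255,255,255]}'
python3 -m pendant '{"translation":[[0,0,0],[0,0,0],[0,0,0],[0,0,0],[0,0,-20],[0,0,-30],[0,0,-30],[0,0,-30]],"roll":[0,0,0,0,0,0,0,0],"hand":[128,128,128,128,128,128,0,0]}'
python3 -m pendant '{"translation":[[0,0,-50],[-22,25,0],[-22,25,0],[-22,25,0],[-22,25,0],[-22,25,0],[-22,25,0],[-22,25,0]],"roll":[0,0,0,0,0,0,0,0],"hand":[0,0,0,0,0,0,0,0]}'
python3 - <<'E'
from h import *
p=env.grab_frame("wrist"); save(p,"w6.png",scale=1.5); parts(p); 
plan(424.2,-35,5,15.3)
E
```

```text
time_s: 29.48
ee_pos: [621.0, 178.3, 102.2]
ee_rot: [180.0, 0.3, 5.3]
force: [0.4, -0.6, -0.4]
gripper_width: 25.8
gripper_force: 30.0
time_s: 30.15
ee_pos: [619.2, 176.9, 13.0]
ee_rot: [179.9, 0.3, 2.5]
force: [0.6, -1.1, -1.3]
gripper_width: 26.1
gripper_force: 30.0
time_s: 30.82
ee_pos: [620.9, 177.7, 126.2]
ee_rot: [180.0, 0.0, 2.5]
force: [0.4, 0.3, -0.5]
gripper_width: 55.9
gripper_force: 0.0
time_s: 31.48
ee_pos: [473.5, -4.6, 166.9]
ee_rot: [180.0, -0.0, 2.5]
force: [-0.5, -0.4, 1.0]
gripper_width: 91.3
gripper_force: 0.0
110 [436.1, 260.9, 32.8, 25.1, 20.4, -42.9]
983 [434.7, -168.3, 26.7, 48.7, 25.6, 4.0]
859 [425.6, -36.6, 26.8, 48.6, 25.2, 14.2]
752 [431.1, -266.6, 26.7, 39.4, 25.8, 26.3]
plan [-45.7  24.9 161.6] roll rad -0.225 q6 85.0 ee [468.8  -8.2 166.6] [179.8   0.3   2.4]
```

View pics/w6.png

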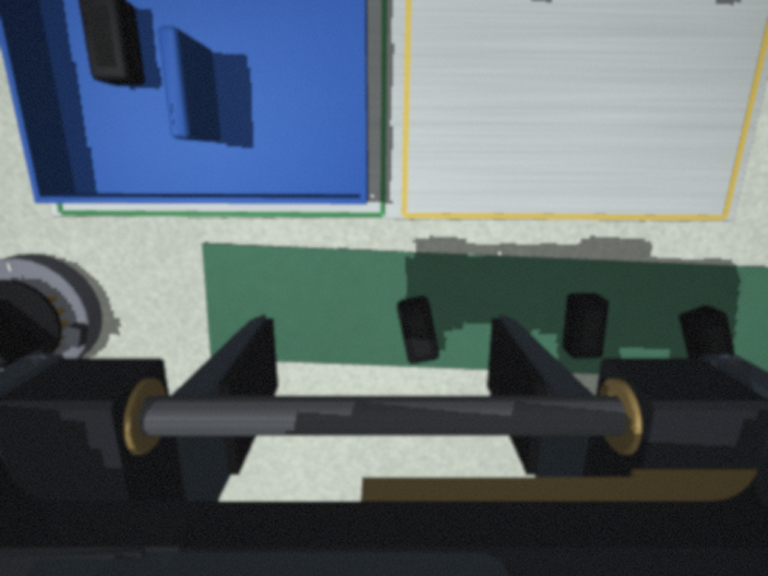

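Handle 1 lies in the tray's far left bay (115,40); handle 2 at (417,328). Next handle 2.

```bash
python3 -m pendant '{"translation":[[-25,15,20],[-25.8,14.4,30],[0,0,35],[0,0,35],[0,0,20],[0,0,0],[0,0,0],[0,0,0]],"roll":[0,0,-0.11,-0.106,0,0,0,0],"hand":[0,0,0,0,0,0,0,0]}' 30
python3 -c "
from h import *
plan(424.7,-35.5,5,14.8)"
```

```text
time_s: 32.2
ee_pos: [427.0, -35.1, 28.1]
ee_rot: [180.0, -0.1, 14.8]
force: [0.2, 0.2, -0.4]
gripper_width: 91.2
gripper_force: 0.0
plan [-2.3 -0.2 23.1] roll rad 0.0 q6 69.0 ee [427.  -35.1  28.1] [ 1.80e+02 -1.00e-01  1.48e+01]
```

```bash
python3 -m pendant '{"translation":[[-2.3,0,15],[0,0,8],[0,0,0],[0,0,0],[0,0,0],[0,0,0],[0,0,0],[0,0,0]],"roll":[0,0,0,0,0,0,0,0],"hand":[0,0,100,255,255,255,255,255]}' 30
python3 -m pendant '{"translation":[[0,0,0],[0,0,0],[0,0,0],[0,0,0],[0,0,-15],[0,0,-25],[0,0,-30],[0,0,-30]],"roll":[0,0,0,0,0,0,0,0],"hand":[255,255,255,255,255,255,255,255]}'
python3 -m pendant '{"translation":[[27.5,-5.8,0],[27.5,-5.8,0],[27.5,-5.8,0],[27.5,-5.8,0],[27.5,-5.8,0],[27.5,-5.8,0],[27.5,-5.8,0],[27.5,-5.8,0]],"roll":[0,0,0,0,0,0,0,0],"hand":[255,255,255,255,255,255,255,255]}'
python3 -m pendant '{"translation":[[0,0,0],[0,0,0],[0,0,0],[0,0,0],[0,0,0],[0,0,0],[0,0,0],[0,0,0]],"roll":[0.11,0.106,0,0,0,0,0,0],"hand":[255,255,255,255,255,255,255,255]}'
python3 -c "
from h import *
plan(625.3,65.7,14,2.4)"
```

```text
time_s: 32.87
ee_pos: [423.7, -35.6, 4.3]
ee_rot: [180.0, -0.0, 14.8]
force: [0.6, -0.7, -0.0]
gripper_width: 53.9
gripper_force: 0.0
time_s: 33.53
ee_pos: [422.6, -35.5, 104.6]
ee_rot: [-180.0, 0.1, 14.8]
force: [-0.3, 0.3, -0.5]
gripper_width: 25.9
gripper_force: 30.0
time_s: 34.2
ee_pos: [625.0, 66.2, 103.5]
ee_rot: [-180.0, 0.0, 14.8]
force: [0.1, -0.1, 0.1]
gripper_width: 26.1
gripper_force: 30.0
time_s: 34.87
ee_pos: [624.1, 65.4, 104.1]
ee_rot: [-180.0, -0.0, 2.5]
force: [-0.4, -0.5, 0.2]
gripper_width: 25.7
gripper_force: 30.0
plan [ 1.2 -0.2 90.1] roll rad 0.001 q6 92.0 ee [624.1  65.4 104.1] [-180.    -0.     2.5]
```

```bash
python3 -m pendant '{"translation":[[1,0,20],[0,0,25],[0,0,25],[0,0,20],[0,0,0],[0,0,0],[0,0,0],[0,0,0]],"roll":[0,0,0,0,0,0,0,0],"hand":[255,255,255,255,255,255,128,128]}'
python3 -m pendant '{"translation":[[0,0,0],[0,0,0],[0,0,-20],[0,0,-30],[0,0,-30],[0,0,-30],[0,0,-20],[0,0,0]],"roll":[0,0,0,0,0,0,0,0],"hand":[128,128,128,128,128,128,0,0]}'
python3 -m pendant '{"translation":[[-25,28,0],[-25,28,0],[-25,28,0],[-25,28,0],[-25,28,0],[-25,28,0],[-25,28,0],[-25,28,0]],"roll":[0,0,0,0,0,0,0,0],"hand":[0,0,0,0,0,0,0,0]}'
python3 -m pendant '{"translation":[[0,0,0],[0,0,0],[0,0,0],[0,0,0],[0,0,0],[0,0,0],[0,0,0],[0,0,0]],"roll":[0,0,0,0,0,0,0,0],"hand":[0,0,0,0,0,0,0,0]}'
python3 - <<'E'
from h import *
p=env.grab_frame("wrist"); parts(p); 
p=env.grab_frame("top"); print("top"); parts(p)
plan(434.2,-167.2,5,5)
E
```

```text
time_s: 35.53
ee_pos: [625.6, 65.6, 14.6]
ee_rot: [-180.0, -0.1, 2.5]
force: [0.6, -0.3, -0.5]
gripper_width: 36.2
gripper_force: 0.0
time_s: 36.2
ee_pos: [628.2, 65.8, 149.8]
ee_rot: [-180.0, -0.6, 2.5]
force: [0.8, 0.1, 0.2]
gripper_width: 56.2
gripper_force: 0.0
time_s: 36.87
ee_pos: [433.1, -167.6, 143.4]
ee_rot: [-180.0, 0.0, 2.5]
force: [-0.6, 0.3, 0.8]
gripper_width: 91.0
gripper_force: 0.0
time_s: 37.53
ee_pos: [435.3, -166.3, 143.8]
ee_rot: [-180.0, 0.0, 2.5]
force: [-0.8, 0.1, 0.5]
gripper_width: 91.1
gripper_force: 0.0
1111 [434.4, -169.3, 26.8, 48.5, 25.1, 3.2]
1116 [426.5, -269.8, 26.8, 49.4, 26.3, 24.9]
245 [422.8, -389.0, 25.1, 31.0, 10.0, 25.1]
top
148 [421.6, 272.1, 32.1, 63.7, 62.4, -53.5]
26 [421.1, -385.4, 26.1, 29.9, 8.7, 18.7]
30 [404.8, -269.9, 26.2, 29.4, 15.3, 81.8]
plan [ -1.    0.6 138.9] roll rad -0.044 q6 65.0 ee [ 435.1 -166.5  143.9] [-180.    -0.     2.5]
```

```bash
python3 -m pendant '{"translation":[[-1.1,1.8,20],[0,0,35],[0,0,35],[0,0,35],[0,0,14],[0,0,0],[0,0,0],[0,0,0]],"roll":[-0.012,0,0,0,0,0,0,0],"hand":[0,0,0,0,0,0,100,255]}' 30
python3 -m pendant '{"translation":[[0,0,0],[0,0,0],[0,0,0],[0,0,0],[0,0,0],[0,0,0],[0,0,0],[0,0,0]],"roll":[0,0,0,0,0,0,0,0],"hand":[255,255,255,255,255,255,255,255]}'
python3 -m pendant '{"translation":[[0,0,0],[0,0,-15],[0,0,-25],[0,0,-30],[0,0,-30],[14,-33.6,0],[14,-33.6,0],[14,-33.6,0]],"roll":[0,0,0,0,0,0,0,0],"hand":[255,255,255,255,255,255,255,255]}'
python3 -m pendant '{"translation":[[14,-33.6,0],[14,-33.6,0],[14,-33.6,0],[14,-33.6,0],[14,-33.6,0],[14,-33.6,0],[14,-33.6,0],[0,0,0]],"roll":[0,0,0,0,0,0,0,0.013],"hand":[255,255,255,255,255,255,255,255]}'
python3 -m pendant '{"translation":[[0,0,0],[0,0,0],[0,0,0],[0,0,0],[0,0,0],[0,0,0],[0,0,0],[0,0,0]],"roll":[0,0,0,0,0,0,0,0],"hand":[255,255,255,255,255,255,255,255]}'
python3 -c "
from h import *
plan(554.7,174.9,14,2.4)"
```

```text
time_s: 38.3
ee_pos: [434.2, -168.7, 4.9]
ee_rot: [-180.0, -0.0, 3.1]
force: [0.5, -0.5, -0.5]
gripper_width: 80.7
gripper_force: 0.0
time_s: 38.97
ee_pos: [433.9, -168.6, 4.9]
ee_rot: [-180.0, -0.0, 3.1]
force: [0.2, 0.7, -0.5]
gripper_width: 27.3
gripper_force: 0.1
time_s: 39.63
ee_pos: [470.8, -65.0, 105.7]
ee_rot: [180.0, -0.1, 3.0]
force: [0.8, -0.2, -0.1]
gripper_width: 25.4
gripper_force: 30.0
time_s: 40.3
ee_pos: [557.7, 180.4, 104.8]
ee_rot: [-179.8, -0.2, 2.6]
force: [0.1, -0.4, -0.8]
gripper_width: 25.9
gripper_force: 30.0
time_s: 40.97
ee_pos: [555.3, 174.2, 105.1]
ee_rot: [-180.0, -0.0, 2.4]
force: [-0.2, 0.6, -0.6]
gripper_width: 26.1
gripper_force: 30.0
plan [-0.6 -0.7 91.1] roll rad -0.001 q6 104.0 ee [555.3 174.2 105.1] [-180.    -0.     2.4]
```

```bash
python3 -m pendant '{"translation":[[-0.5,-0.5,21],[0,0,25],[0,0,25],[0,0,20],[0,0,0],[0,0,0],[0,0,0],[0,0,0]],"roll":[0,0,0,0,0,0,0,0],"hand":[255,255,255,255,255,255,128,128]}'
python3 -m pendant '{"translation":[[0,0,0],[0,0,0],[0,0,-20],[0,0,-30],[0,0,-30],[0,0,-30],[0,0,-20],[0,0,0]],"roll":[0,0,0,0,0,0,0,0],"hand":[128,128,128,128,128,128,0,0]}'
python3 -m pendant '{"translation":[[-12.3,36.5,0],[-12.3,36.5,0],[-12.3,36.5,0],[-12.3,36.5,0],[-12.3,36.5,0],[-12.3,36.5,0],[-12.3,36.5,0],[-12.3,36.5,0]],"roll":[0,0,0,0,0,0,0,0],"hand":[0,0,0,0,0,0,0,0]}'
python3 -m pendant '{"translation":[[-12.3,36.5,0],[-12.3,36.5,0],[-12.3,36.5,0],[-12.3,36.5,0],[0,0,0],[0,0,0],[0,0,0],[0,0,0]],"roll":[0,0,0,0,-0.1,-0.1,-0.1,-0.09],"hand":[0,0,0,0,0,0,0,0]}'
python3 -m pendant '{"translation":[[0,0,0],[0,0,0],[0,0,0],[0,0,0],[0,0,0],[0,0,0],[0,0,0],[0,0,0]],"roll":[0,0,0,0,0,0,0,0],"hand":[0,0,0,0,0,0,0,0]}'
python3 - <<'E'
from h import *
p=env.grab_frame("wrist"); parts(p); 
p=env.grab_frame("top"); print("top"); parts(p); save(p,"top2.png",crop=(150,100,400,260),scale=3)
plan(426,-268.7,5,24.9)
E
```

```text
time_s: 41.63
ee_pos: [555.2, 175.1, 14.5]
ee_rot: [-180.0, -0.1, 2.4]
force: [0.2, -0.0, 0.5]
gripper_width: 36.3
gripper_force: 0.0
time_s: 42.3
ee_pos: [557.7, 175.9, 149.4]
ee_rot: [-179.8, -0.6, 2.4]
force: [0.9, 0.3, 0.7]
gripper_width: 55.8
gripper_force: 0.0
time_s: 42.97
ee_pos: [467.3, -122.3, 143.4]
ee_rot: [-180.0, 0.0, 2.4]
force: [0.5, -0.4, 0.4]
gripper_width: 91.0
gripper_force: 0.0
time_s: 43.63
ee_pos: [424.9, -268.9, 143.1]
ee_rot: [-179.9, 0.0, 25.0]
force: [-0.3, -0.4, 0.1]
gripper_width: 91.3
gripper_force: 0.0
time_s: 44.3
ee_pos: [425.6, -268.7, 143.9]
ee_rot: [-180.0, -0.0, 24.7]
force: [-0.1, 0.3, 0.2]
gripper_width: 91.1
gripper_force: 0.0
1099 [426.6, -269.5, 26.8, 48.5, 25.1, 25.4]
31 [435.4, -386.3, 25.0, 12.8, 4.5, 70.5]
top
165 [422.4, 271.9, 32.0, 63.8, 62.5, -56.6]
plan [3.000e-01 1.000e-01 1.389e+02] roll rad -0.003 q6 32.0 ee [ 425.7 -268.8  143.9] [180.   -0.   24.7]
```

View pics/top2.png

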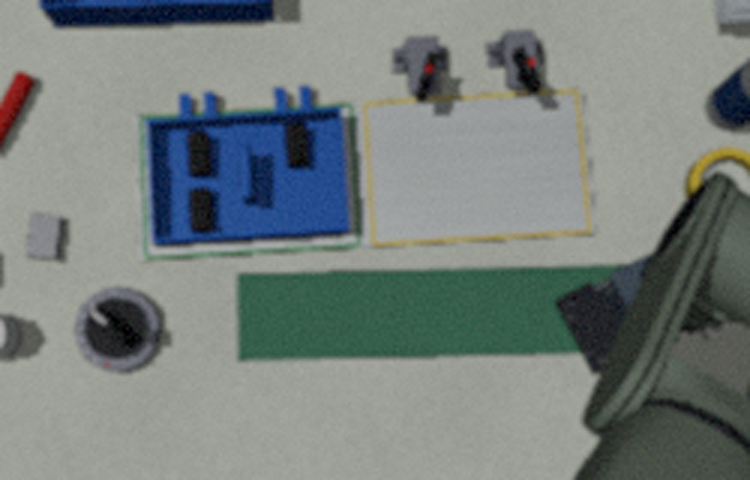

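Three handles lie flat in the bays, and the tray sits inside the green outline. Now the fourth.

```bash
python3 -m pendant '{"translation":[[0.5,0,20],[0,0,35],[0,0,35],[0,0,35],[0,0,14],[0,0,0],[0,0,0],[0,0,0]],"roll":[0,0,0,0,0,0,0,0],"hand":[0,0,0,0,0,0,100,255]}' 30
python3 -m pendant '{"translation":[[0,0,0],[0,0,0],[0,0,0],[0,0,0],[0,0,0],[0,0,0],[0,0,0],[0,0,0]],"roll":[0,0,0,0,0,0,0,0],"hand":[255,255,255,255,255,255,255,255]}'
python3 -m pendant '{"translation":[[0,0,0],[0,0,-15],[0,0,-25],[0,0,-30],[0,0,-30],[26,-24.5,0],[26,-24.5,0],[26,-24.5,0]],"roll":[0,0,0,0,0,0,0,0],"hand":[255,255,255,255,255,255,255,255]}'
python3 -m pendant '{"translation":[[26,-24.5,0],[26,-24.5,0],[26,-24.5,0],[26,-24.5,0],[26,-24.5,0],[26,-24.5,0],[26,-24.5,0],[0,0,0]],"roll":[0,0,0,0,0,0,0,0],"hand":[255,255,255,255,255,255,255,255]}'
python3 -m pendant '{"translation":[[0,0,0],[0,0,0],[0,0,0],[0,0,0],[0,0,0],[0,0,0],[0,0,0],[0,0,0]],"roll":[0.1,0.1,0.1,0.09,0,0,0,0],"hand":[255,255,255,255,255,255,255,255]}'
python3 -c "
from h import *
plan(559.4,62.9,14,2.4)"
```

```text
time_s: 45.07
ee_pos: [426.3, -268.7, 4.9]
ee_rot: [180.0, -0.0, 24.7]
force: [0.1, 0.1, 0.4]
gripper_width: 80.6
gripper_force: 0.0
time_s: 45.73
ee_pos: [426.1, -268.6, 4.9]
ee_rot: [-180.0, -0.0, 24.7]
force: [-0.1, 0.2, -1.1]
gripper_width: 27.6
gripper_force: 0.0
time_s: 46.4
ee_pos: [466.6, -168.5, 105.7]
ee_rot: [179.9, -0.1, 24.6]
force: [0.3, -0.4, -0.5]
gripper_width: 25.5
gripper_force: 30.0
time_s: 47.07
ee_pos: [562.2, 68.1, 104.9]
ee_rot: [-179.9, -0.2, 25.0]
force: [0.7, -0.4, 0.5]
gripper_width: 25.6
gripper_force: 30.0
time_s: 47.73
ee_pos: [559.6, 62.6, 104.9]
ee_rot: [-180.0, 0.0, 2.5]
force: [1.0, 0.0, -0.8]
gripper_width: 26.1
gripper_force: 30.0
plan [-0.2 -0.3 90.9] roll rad 0.001 q6 93.0 ee [559.6  62.6 104.9] [-180.     0.     2.5]
```

```bash
python3 -m pendant '{"translation":[[0,0,21],[0,0,25],[0,0,25],[0,0,20],[0,0,0],[0,0,0],[0,0,0],[0,0,0]],"roll":[0,0,0,0,0,0,0,0],"hand":[255,255,255,255,255,255,128,128]}'
python3 -m pendant '{"translation":[[0,0,0],[0,0,0],[0,0,-20],[0,0,-30],[0,0,-30],[0,0,-30],[0,0,-40],[0,0,0]],"roll":[0,0,0,0,0,0,0,0],"hand":[128,128,128,128,128,128,0,0]}'
python3 -m pendant '{"translation":[[-16,-26,0],[-16,-26,0],[-16,-26,0],[-16,-26,0],[-16,-26,0],[-16,-26,0],[-16,-26,0],[-16,-26,0]],"roll":[0,0,0,0,0,0,0,0],"hand":[0,0,0,0,0,0,0,0]}'
python3 -m pendant '{"translation":[[0,0,0],[0,0,0],[0,0,0],[0,0,0],[0,0,0],[0,0,0],[0,0,0],[0,0,0]],"roll":[0,0,0,0,0,0,0,0],"hand":[0,0,0,0,0,0,0,0]}'
python3 - <<'E'
from h import *
p=env.grab_frame("wrist"); save(p,"w7.png",scale=1.5); W=world(p)
X,Y,Z=W[...,0],W[...,1],W[...,2]
q=W[(abs(X-422)<50)&(abs(Y-272)<50)&(Z>60)&(Z<75)]
print(len(q), cv2.minAreaRect(q[:,:2].astype(np.float32)) if len(q)>5 else 0,np.percentile(q[:,2],90) if len(q)>5 else 0)
hsv=cv2.cvtColor(p["frame"],cv2.COLOR_RGB2HSV); H,S,V=[hsv[...,i] for i in range(3)]
near=np.hypot(X-422,Y-272)<56
r=near&((H<8)|(H>172))&(S>140)&(V>60); w=near&(V>150)&(S<50)&(Z>25)
print("red",r.sum(),W[r].mean(0)); q=W[w]; print("white",len(q))
n,l,st,c=cv2.connectedComponentsWithStats(w.astype(np.uint8))
for i in range(1,n):
    if st[i,4]>5: print(st[i,4],c[i].round(),W[l==i].mean(0).round(1))
plan(422,271,39)
E
```

```text
time_s: 48.4
ee_pos: [560.1, 62.8, 14.5]
ee_rot: [-180.0, -0.1, 2.4]
force: [-1.1, -0.0, 0.2]
gripper_width: 36.1
gripper_force: 0.0
time_s: 49.07
ee_pos: [564.2, 63.2, 172.1]
ee_rot: [-179.9, -0.9, 2.4]
force: [1.3, -0.6, 0.2]
gripper_width: 56.0
gripper_force: 0.0
time_s: 49.73
ee_pos: [422.1, 266.3, 164.3]
ee_rot: [-180.0, -0.1, 2.4]
force: [0.4, 0.3, -0.0]
gripper_width: 91.4
gripper_force: 0.0
time_s: 50.4
ee_pos: [423.4, 264.8, 163.9]
ee_rot: [-180.0, -0.0, 2.3]
force: [0.0, -0.5, -0.1]
gripper_width: 91.1
gripper_force: 0.0
633 ((423.4035339355469, 269.89093017578125), (49.74058532714844, 11.537769317626953), 45.4199104309082) 68.04981812618453
red 3 [383.80655778 279.80564639  20.94965531]
white 86
25 [229. 164.] [443.6 291.3  33.9]
60 [236. 181.] [434.  281.3  67.8]
plan [ -1.1  -6.1 124.9] roll rad 0.0 q6 118.0 ee [423.3 264.9 163.9] [-180.     0.     2.4]
```

View pics/w7.png

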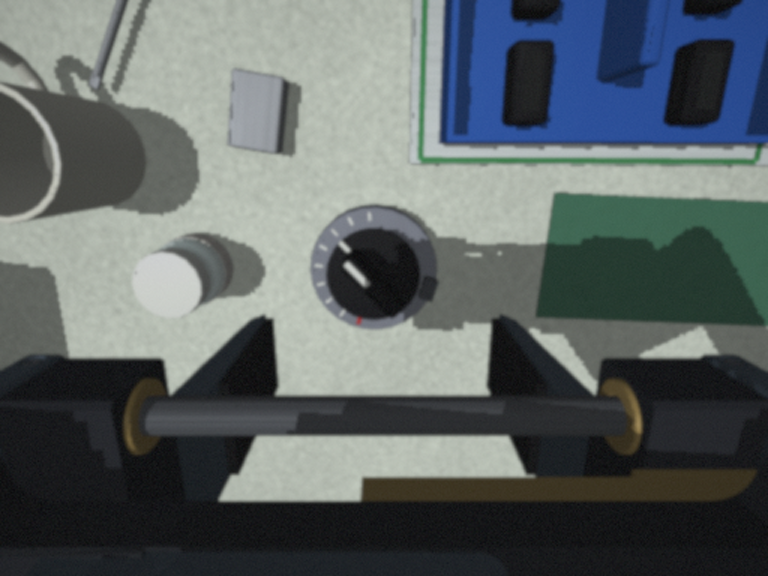

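The dial's pointer (355,273) reads click 6 from the red tick (360,321); it needs 4, i.e. 40° anticlockwise. All four handles are in the tray.

```bash
python3 -m pendant '{"translation":[[-0.2,-6.1,10],[0,0,10],[0,0,10],[0,0,10],[0,0,10],[0,0,10],[0,0,10],[0,0,10]],"roll":[-0.1,-0.1,-0.1,-0.1,-0.1,-0.1,-0.1,-0.05],"hand":[0,0,0,0,0,0,0,0]}' 40
python3 -m pendant '{"translation":[[0,0,0],[0,0,15],[0,0,15],[0,0,14],[0,0,0],[0,0,0],[0,0,0],[0,0,0]],"roll":[0,0,0,0,0,0,0,0],"hand":[0,0,0,0,50,255,255,255]}'
python3 -m pendant '{"translation":[[0,0,0],[0,0,0],[0,0,0],[0,0,0],[0,0,0],[0,0,0],[0,0,0],[0,0,0]],"roll":[0,0,0,0,0,0,0,0],"hand":[255,255,255,255,255,255,255,255]}'
python3 -c "
from h import *
s=env.state();print(s['force'],s['torque'])
plan(422.9,271,40,85.4)"
```

```text
time_s: 51.12
ee_pos: [422.8, 271.3, 83.5]
ee_rot: [-180.0, -0.0, 45.6]
force: [0.7, 0.2, -0.0]
gripper_width: 91.2
gripper_force: 0.0
time_s: 51.78
ee_pos: [423.4, 271.8, 41.0]
ee_rot: [180.0, -0.1, 45.3]
force: [0.0, 0.3, -0.8]
gripper_width: 67.5
gripper_force: 0.0
time_s: 52.45
ee_pos: [422.6, 271.3, 39.9]
ee_rot: [-180.0, -0.0, 45.4]
force: [0.2, -0.5, 0.0]
gripper_width: 13.9
gripper_force: 0.0
[ 0.17061223 -0.4627596   0.02407637] [-0.13100041  0.19409453  0.05177908]
plan [-0.   0.4 -0.1] roll rad -0.699 q6 76.0 ee [422.6 271.3  39.9] [-180.    -0.    45.4]
```

```bash
python3 -m pendant '{"translation":[[0,0,0],[0,0,0],[0,0,0],[0,0,0],[0,0,0],[0,0,0],[0,0,0],[0,0,0]],"roll":[0,0,0,-0.1,-0.1,-0.1,-0.1,-0.1],"hand":[255,255,255,255,255,255,255,255]}'
python3 -m pendant '{"translation":[[0,0,0],[0,0,0],[0,0,0],[0,0,0],[0,0,0],[0,0,0],[0,0,0],[0,0,0]],"roll":[-0.1,-0.1,0,0,0,0,0,0],"hand":[255,255,255,255,255,255,255,255]}'
python3 -c "
from h import *
s=env.state();print(s['force'],s['torque'])
plan(422.9,271,40,85.4)"
python3 -m pendant '{"translation":[[0,0,0],[0,0,0],[0,0,0],[0,0,0],[0,0,0],[0,0,0],[0,0,-15],[0,0,-25]],"roll":[0,0,0,0,0,0,0,0],"hand":[0,0,0,0,0,0,0,0]}'
python3 -m pendant '{"translation":[[0,0,-30],[0,0,-30],[0,0,-30],[-25,0,-10],[-25,0,0],[0,0,0],[0,0,0],[0,0,0]],"roll":[0,0,0,0,0,0,0,0],"hand":[0,0,0,0,0,0,0,0]}'
python3 -m pendant '{"translation":[[0,0,0],[0,0,0],[0,0,0],[0,0,0],[0,0,0],[0,0,0],[0,0,0],[0,0,0]],"roll":[0,0,0,0,0,0,0,0],"hand":[0,0,0,0,0,0,0,0]}'
python3 - <<'E'
from h import *
p=env.grab_frame("wrist"); save(p,"w8.png",scale=1.5); W=world(p)
X,Y,Z=W[...,0],W[...,1],W[...,2]
q=W[(abs(X-422)<50)&(abs(Y-272)<50)&(Z>60)&(Z<75)]
print(len(q), cv2.minAreaRect(q[:,:2].astype(np.float32)) if len(q)>5 else 0)
hsv=cv2.cvtColor(p["frame"],cv2.COLOR_RGB2HSV); H,S,V=[hsv[...,i] for i in range(3)]
r=(np.hypot(X-422,Y-272)<56)&((H<8)|(H>172))&(S>140)&(V>60); d=W[r].mean(0)-[423.4,269.9,0]
print(r.sum(),np.degrees(np.arctan2(d[1],d[0])))
E
```

```text
time_s: 53.12
ee_pos: [422.1, 272.1, 39.8]
ee_rot: [-179.9, -0.1, 73.9]
force: [-2.6, 2.4, -1.3]
gripper_width: 13.8
gripper_force: 43.1
time_s: 53.78
ee_pos: [422.3, 271.7, 39.9]
ee_rot: [-180.0, -0.0, 85.5]
force: [-2.9, 3.8, -2.4]
gripper_width: 11.7
gripper_force: 40.0
[-2.91181023  3.81430422 -2.42201117] [0.56954266 0.74427158 0.1319857 ]
plan [-0.6  0.7 -0.1] roll rad 0.002 q6 36.0 ee [422.3 271.7  39.9] [-180.    -0.    85.5]
time_s: 54.45
ee_pos: [420.9, 270.1, 78.2]
ee_rot: [-179.7, 0.2, 85.5]
force: [0.1, -0.2, 0.5]
gripper_width: 62.4
gripper_force: 0.0
time_s: 55.12
ee_pos: [418.8, 221.7, 179.8]
ee_rot: [180.0, -0.0, 85.4]
force: [-0.2, 0.8, -0.1]
gripper_width: 91.5
gripper_force: 0.0
time_s: 55.78
ee_pos: [418.7, 221.5, 179.9]
ee_rot: [-180.0, -0.0, 85.5]
force: [-0.6, -0.3, 0.8]
gripper_width: 91.1
gripper_force: 0.0
629 ((422.95587158203125, 270.04241943359375), (49.50143814086914, 11.895791053771973), 85.76700592041016)
3 166.18936391694868
```

View pics/w8.png

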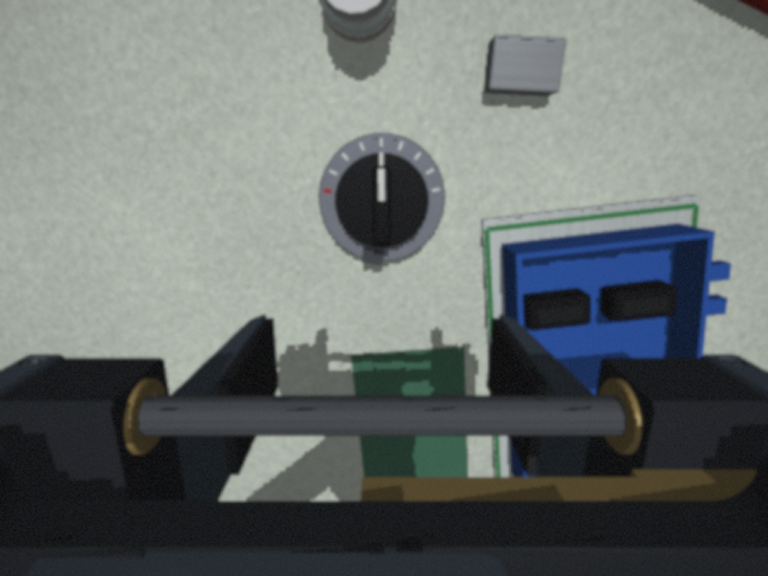

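The pointer (381,160) is at the 4th tick from the red one (80.4°). Four handles are in the tray, which has not moved; the gripper is clear of everything. Handing in.

```bash
python3 -c "
from workcell import env
print(env.job_done())"
```

```text
the job is handed in; nothing more can be done
None
```

I handed the job in at about 56 s with both nuts loosened (about 2.75 rad each by the wrist's turn), the tray slid into the green outline, all four black handles flat on its floor, and the dial at click 4; `job_done()` returned no verdict.

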